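# Change the pastry bench over from glazing to icing

### The job

Glazing is finished and icing comes next: rinse the red pastry brush by dipping its head well down into the enamel mug, then lay it flat in the steel tray. Press the cap of every amber syrup bottle fully down until it clicks shut and stand the bottle in the wooden crate; stand every white icing bottle on the marble slab with its cap pulled fully up, ready to use. Leave the mug standing upright and the rest of the bench as it is.

Things in the scene. Friction and masses are not known exactly. Their poses are not given: they have to be found in the camera images.
- syrup_a: amber squeeze bottle, 0.34 kg, pale yellow label. 56 mm diameter and straight-sided to 96 mm above the base, shoulder and 36 mm collar to 108 mm, then a push-pull cap on the axis: ribbed black cylinder, 28 mm diameter, 20 mm high, its top 128 mm above the base when shut, 141 mm when open. Grip the straight side or the cap. Origin: centre of the base; z up. May be absent (None)
- syrup_b: a second amber syrup bottle, just like syrup_a. May be absent (None)
- syrup_c: a third amber syrup bottle, just like syrup_a. May be absent (None)
- icing_a: white squeeze bottle, 0.40 kg, pale blue label. 56 mm diameter and straight-sided to 96 mm above the base, shoulder and 36 mm collar to 108 mm, then a push-pull cap on the axis: ribbed red cylinder, 28 mm diameter, 20 mm high, its top 128 mm above the base when shut, 141 mm when open. Grip the straight side or the cap. Origin: centre of the base; z up. May be absent (None)
- icing_b: a second white icing bottle, just like icing_a. May be absent (None)
- icing_c: a third white icing bottle, just like icing_a. May be absent (None)
- syrup_a_cap (a joint): syrup_a's cap: 0 = pressed down, shut; 0.013 m = pulled up, open (white stem shows below it). Starts open; must end shut. A detent snaps it to the nearer end from about the middle (6.5 mm); it takes about 2.5 N either way, less than the bottle's weight: the cap pulls up without lifting a standing bottle, and a bottle lifted by its cap first opens, then hangs from it
- syrup_b_cap (a joint): syrup_b's cap: 0 = pressed down, shut; 0.013 m = pulled up, open (white stem shows below it). Starts open; must end shut. A detent snaps it to the nearer end from about the middle (6.5 mm); it takes about 2.5 N either way, less than the bottle's weight: the cap pulls up without lifting a standing bottle, and a bottle lifted by its cap first opens, then hangs from it
- syrup_c_cap (a joint): syrup_c's cap: 0 = pressed down, shut; 0.013 m = pulled up, open (white stem shows below it). Starts open; must end shut. A detent snaps it to the nearer end from about the middle (6.5 mm); it takes about 2.5 N either way, less than the bottle's weight: the cap pulls up without lifting a standing bottle, and a bottle lifted by its cap first opens, then hangs from it
- icing_a_cap (a joint): icing_a's cap: 0 = pressed down, shut; 0.013 m = pulled up, open (white stem shows below it). Starts shut; must end open. A detent snaps it to the nearer end from about the middle (6.5 mm); it takes about 2.5 N either way, less than the bottle's weight: the cap pulls up without lifting a standing bottle, and a bottle lifted by its cap first opens, then hangs from it
- icing_b_cap (a joint): icing_b's cap: 0 = pressed down, shut; 0.013 m = pulled up, open (white stem shows below it). Starts shut; must end open. A detent snaps it to the nearer end from about the middle (6.5 mm); it takes about 2.5 N either way, less than the bottle's weight: the cap pulls up without lifting a standing bottle, and a bottle lifted by its cap first opens, then hangs from it
- icing_c_cap (a joint): icing_c's cap: 0 = pressed down, shut; 0.013 m = pulled up, open (white stem shows below it). Starts shut; must end open. A detent snaps it to the nearer end from about the middle (6.5 mm); it takes about 2.5 N either way, less than the bottle's weight: the cap pulls up without lifting a standing bottle, and a bottle lifted by its cap first opens, then hangs from it
- mug: brown-red enamel mug with a black rim, loose, 0.38 kg, 90 mm high, outer diameter 90 mm (93 at the rim), wall 4 mm, inner floor 5 mm up; handle on its +y side reaching 83 mm from the axis. Origin: centre of its underside; z up
- mug_rim (a point): centre of the mug's mouth, 90 mm above its underside
- brush: red silicone pastry brush, 60 g, 200 mm long, lying flat along its own x axis: handle 16 x 16 mm square from x = -100 to +30 mm, head 34 mm wide and 18 mm thick from x = +30 to +100 mm. Origin: middle of its length, on its underside; z up when it lies flat (either flat side may be down)
- brush_tip (a point): end of the brush's bristles, x = +100 mm, 9 mm above the underside (on the brush's axis)
- brush_end (a point): end of the handle, x = -100 mm, on the brush's axis; about 80 mm from it towards the tip is a good place to grip across the handle
- tray: steel tray, fixed, 90 mm (its x) by 276 mm (its y) outside, 12 mm high, wall and floor 3 mm. Origin: centre of its underside
- crate: open dark wooden bottle crate with a brass strip on its front, fixed, 190 mm square outside, 50 mm high, wall and floor 7 mm; room for four bottles, two by two. Origin: centre of its underside
- slab: marble slab, fixed, 190 mm square, 15 mm thick; room for four bottles, two by two. Origin: centre of its underside
- nut_jar: bystander: glass jar with a wooden lid, 72 mm diameter, 110 mm high. Leave alone
- salt: bystander: wooden salt mill, 44 mm diameter, 92 mm high. Leave alone
- cutter: bystander: steel ring cutter, 60 mm diameter, 35 mm high. Leave alone
- ramekin: bystander: small white ramekin, 60 mm diameter, 36 mm high. Leave alone
Not all that is in view belongs to the job. Leave any pink or turquoise look-alike of the syrup_a alone.

How it is judged:
By the outcome, as a careful person would: the job done as asked, in the order asked, and still so for the second after the job is handed in, with the robot touching nothing.
Of syrup_a, syrup_b, syrup_c only 2 to 3 are there at a start; the rules pass over those that are not, and their reading is None.
Of icing_a, icing_b, icing_c only 2 to 3 are there at a start; the rules pass over those that are not, and their reading is None.
At some moment in a run one of mug, syrup_a, syrup_b, syrup_c, icing_a, icing_b, icing_c may be knocked a few centimetres aside while the robot is not near it.
It also fails if it takes over 210 s, if anything falls off the work surface, if the arm or the gripper's body presses on something with over 40 N, if the wrist force passes 120 N, or if a joint passes its speed limit or range.

### The arm

A 6-joint arm with a two-finger parallel gripper is mounted at the origin on the work surface. World frame = base frame: x ahead of the robot, y to its left, z up, the work surface at z = 0. Lengths are in mm, angles in rad, forces in N, time in s.
With the tool pointing down it reaches from about 350 to 975 mm from the base axis. Payload 7.1 kg.
Tool frame: the origin (TCP) lies on the centre line of the jaws, within the pads' length; the fingertips stand 17 mm ahead of it and the grasp point (between the pads) lies 2 mm behind it (tip_extent is the distance from the TCP to the fingertips, in mm); z points along the fingers, y is the line along which they close (so a half turn about z gives the same grasp; the last joint's range is limited). The gripper opens to 88 mm and grips with 3 to 60 N. Pads are 20 mm wide; open, the fingers measure 115 mm over their backs; the gripper's body (75 mm by 178 mm) begins 61 mm behind the grasp point.
Start: joints at [1.296, 0.423, 1.63, -0, 1.089, -0.019], TCP at [158.106, 604.655, 239.675] pointing down, gripper open.
Joint ranges: [-3, 3], [-0.9, 2.11], [0.09, 2.58], [-1.31, 4.45], [0.11, 2.69], [-2.54, 2.54]. Speed limits (rad/s): [2.39, 2.39, 3.01, 3.14, 3.14, 3.14].

### API

Orientations are given as a rotation vector (axis times angle).
In Python, from workcell import get_obs, get_image, camera_model, close_job, look_for, outline_of, pinpoint, tip_extent gives the robot as it stands.
- The arm moves only by the shell command python3 -m jog 'ROWS'. ROWS is text: rows parted by semicolons, each of 7 numbers parted by spaces: the shift along the tool's x, y, z as a fraction of full scale, then the turn, a rotation vector about the tool's x, y, z as a fraction of full scale, then the closure, from -1 (fully open) to 1 (shut). A call has 1 to 8 rows; each row is the pose to reach, as a shift and turn from the pose commanded when the call began, along the tool's axes at that moment; what a row does not reach only later rows make up. Full scale, the value 1, is 0.2 m for a shift and 30 degrees for a turn. A row lasts 1/10 s, in which the tool goes at most 50 mm and 8.59 degrees, less where a joint would pass 70% of its speed; a pose out of reach is approached as far as the arm can. A call with a number of a shift or a turn outside -1 to 1 is refused whole. A call with a gripper value outside its range is refused whole. The fingers move at their own pace and stop on an object; the grip force is fixed at half the most. Time passes only in rows, so rows that repeat a pose let the fingers close. It gives the time, the measured TCP pose, the force, the opening and the grip force at its end, in the units of the state.
- get_obs(): the state, without advancing time (a new reading comes with each control period).
- get_image(name): name is "side" or "top" or "wrist"; returns the picture (480x640x3 uint8, red, green, blue); there is no depth.
- camera_model(name): a dict with "fx", "fy", "cx", "cy" (pixels), "origin" and "orientation" of the camera in the world; the wrist camera has in their place "tool_from_camera" (4x4, takes a point from camera to tool coordinates, whose origin is the TCP and whose axes are the flange's). Camera axes: x right, y down, z forward; pixel columns grow to the right and rows downward; lengths in mm; the calibration is good to about 2 mm. A picture is of the moment at which its call begins: read the wrist's pose just before it. camera_model takes no time and is no camera call.
- close_job(): hands the job in; it is judged then, once.
Trained networks look in the newest picture that a camera, given by its name, has taken for a name from the list of things; names that differ only in an ending like _2 or _b are one class to them, and where a whole thing is asked for, a point or a joint stands for the part that bears it (a point fixed in the world has none). Each returns a list of dicts, best first, with "confidence" (0 to 1); they miss things now and then, are a little off and sometimes report something else, mostly with a low value. They report only what shows in the picture. A call takes as long as a camera call. They do not tell look-alikes from the thing itself.
- look_for(target, camera): "xyz" ([x, y, z] in mm, in the coordinates of the camera as it stood for that picture, good to about 4 mm: the middle of the surface that is visible of it).
- outline_of(target, camera): "mask" (480x640 bool, what is visible of it).
- pinpoint(target, camera): "xyz" ([x, y, z] in mm, in the coordinates of the camera as it stood for that picture, good to about 4 mm: a listed point, or the origin of a listed thing).
The state is a dict: "t": time; "qpos": joint angles; "qvel": joint speeds; "joint_torque": joint torques, N m; "ee_pos": TCP position; "orientation": TCP orientation; "ft_force": force on the tool from outside, world axes, zero at the start; "moment": the same for the moment, N m; "width": finger opening in mm; "grasp_force": force on a finger pad.
Only numpy, scipy, OpenCV 4.12 (cv2) and the standard library are available. Lean on these libraries where they do the work, as an engineer would, in place of code of your own. Each camera call takes 0.05 s, during which the arm holds its last target. There are 200 camera calls.

## Working session

There is one attempt and no reset: what is moved stays moved. The work goes in short steps, Python scripts to look and compute and a shell command to move; the robot and the scene stay as the last step left them, time stands still between calls to the robot, and variables do not carry over. Pictures are saved under pics/ and viewed, at most 14 in all, crops included, and the job is handed in when it is done.

```bash
ls; mkdir -p pics; cat > h.py <<'E'
import numpy as np,cv2
from scipy.spatial.transform import Rotation as R
from workcell import *
def pose():
    o=get_obs(); return np.array(o["ee_pos"]),R.from_rotvec(o["orientation"])
def cam(n):
    m=camera_model(n)
    if n=="wrist":
        p,r=pose(); T=np.array(m["tool_from_camera"]); return m,p+r.apply(T[:3,3]),r.as_matrix()@T[:3,:3]
    q=np.array(m["orientation"]); r=R.from_rotvec(q) if q.size==3 else (R.from_matrix(q) if q.size==9 else R.from_quat(q))
    return m,np.array(m["origin"]),r.as_matrix()
def w(xyz,n):
    m,o,A=cam(n); return o+A@np.array(xyz)
def px(P,n):
    m,o,A=cam(n); c=A.T@(np.array(P)-o); return np.array([m["fx"]*c[0]/c[2]+m["cx"],m["fy"]*c[1]/c[2]+m["cy"]])
def ray(u,v,z,n):
    m,o,A=cam(n); d=A@np.array([(u-m["cx"])/m["fx"],(v-m["cy"])/m["fy"],1]); return o+d*(z-o[2])/d[2]
def snap(n,f,box=None,s=1):
    im=get_image(n)
    if f:
        c=im if box is None else im[box[1]:box[3],box[0]:box[2]]
        cv2.imwrite("pics/"+f,cv2.resize(c,None,fx=s,fy=s)[:,:,::-1])
    return im
def find(t,n,k=4,f=pinpoint):
    for d in f(t,n)[:k]:
        P=w(d["xyz"],n); print(t,n,round(d["confidence"],2),P.round(),px(P,n).round())
E
python3 - <<'E'
from h import *
print({k:camera_model("top")[k] for k in("origin","orientation")},{k:camera_model("side")[k] for k in("origin","orientation")},camera_model("wrist"))
print(get_obs()); print(tip_extent)
snap("top","t0.png");
for t in["syrup_a","icing_a","mug","brush","brush_tip","brush_end","tray","crate","slab","nut_jar","salt","cutter","ramekin"]: find(t,"top",6)
snap("side","s0.png")
for t in["syrup_a","icing_a","mug"]: find(t,"side",6)
E
```

```text
pics
{'origin': array([ 401.80827392,   58.87131764, 1186.89358402]), 'orientation': array([-2.15980827,  2.17440217, -0.10680747])} {'origin': array([ 502.27648716, -674.53336589,  922.76345686]), 'orientation': array([-2.41512388,  0.10082234, -0.02060371])} {'fx': 393.6870053478382, 'fy': 393.6870053478382, 'cx': 321.46913878581455, 'cy': 248.3086256497817, 'tool_from_camera': array([[ 2.20032409e-04, -9.63461413e-01, -2.67847076e-01,
         7.32329937e+01],
       [ 9.99999964e-01,  2.53146669e-04, -8.90980290e-05,
        -4.98845710e-01],
       [ 1.53647108e-04, -2.67847047e-01,  9.63461434e-01,
        -1.44001834e+02],
       [ 0.00000000e+00,  0.00000000e+00,  0.00000000e+00,
         1.00000000e+00]])}
{'t': 0.0, 'qpos': array([ 1.29599881e+00,  4.23835642e-01,  1.63064417e+00, -1.69515755e-05,
        1.08861057e+00, -1.89971673e-02]), 'qvel': array([-0.00122784,  0.00103479,  0.00040769, -0.00066926, -0.00159652,
        0.00043982]), 'joint_torque': array([-4.50054804e-04, -5.44631696e+01, -2.73669952e+01,  6.42851740e-02,
        2.26242008e-02, -1.65954016e-04]), 'e
[... 1283 characters left out ...]
top 0.57 [787. 165.   3.] [285. 142.]
salt top 0.8 [ 794. -160.    3.] [406. 139.]
salt top 0.58 [381. 362.   0.] [209. 295.]
cutter top 0.7 [360. 182.   1.] [278. 303.]
ramekin top 0.75 [ 356. -179.   -4.] [417. 304.]
syrup_a side 0.91 [417. 109.   5.] [257. 253.]
syrup_a side 0.84 [265. 366.   0.] [197. 182.]
syrup_a side 0.82 [381. 363.   0.] [243. 180.]
syrup_a side 0.78 [ 422. -113.   -1.] [261. 340.]
syrup_a side 0.73 [ 396. -358.   89.] [240. 449.]
syrup_a side 0.61 [415. 471.  -2.] [256. 153.]
icing_a side 0.73 [440.   3.  -1.] [269. 292.]
icing_a side 0.67 [383. 243.   1.] [243. 213.]
icing_a side 0.57 [ 387. -229.    1.] [242. 396.]
icing_a side 0.28 [ 397. -360.   91.] [240. 450.]
```

View pics/t0.png

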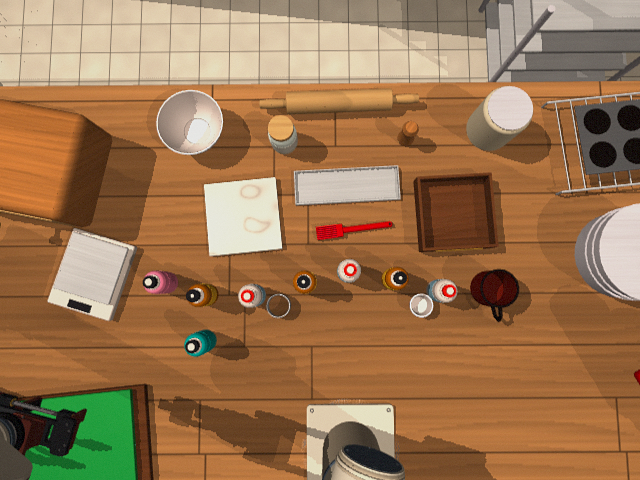

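View pics/s0.png

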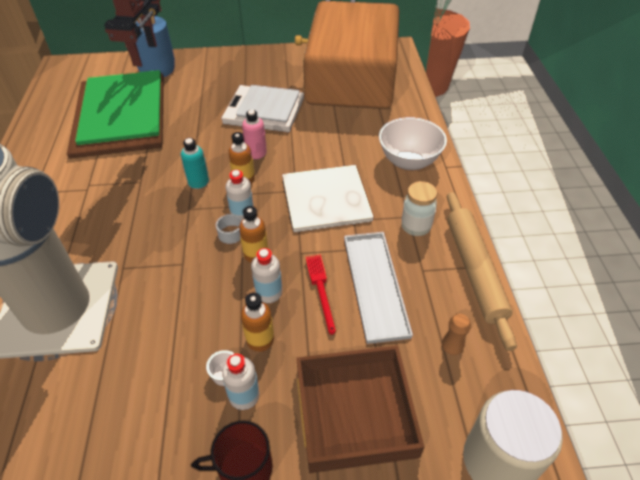

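```bash
python3 - <<'E'
import cv2
im=cv2.imread("pics/s0.png")[130:400,170:330]
cv2.imwrite("pics/s0c.png",cv2.resize(im,None,fx=2.2,fy=2.2,interpolation=cv2.INTER_CUBIC))
E
```

```text
(no output)
```

View pics/s0c.png

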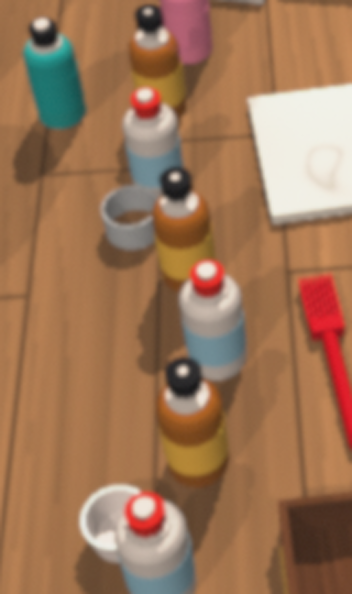

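Top picture: turquoise bottle at (200,343) and pink at (158,282) are the look-alikes. The ambers are at (202,295), (304,281) and (397,279). The icing bottles are at (250,295), (349,270) and (443,290). The mug is at (495,290) with its handle towards the robot, and the brush runs (318,232)–(392,224) with its head to the left. The close crop confirms three ambers with black caps up and three whites with red caps down.

```bash
cat >> h.py <<'E'
def plan(*wps):
    """tool-down waypoints x,y,z,yaw(deg of tool x axis): prints shift/turn fractions per call"""
    p,r=pose()
    for x,y,z,yaw in wps:
        c,s=np.cos(np.radians(yaw)),np.sin(np.radians(yaw))
        T=R.from_matrix(np.array([[c,s,0],[s,-c,0],[0,0,-1.]])); P=np.array([x,y,z],float)
        n=1
        dr=(r.inv()*T).as_rotvec(); n=int(np.ceil(max(np.abs(np.degrees(dr)).max()/29.9,np.abs(r.inv().apply(P-p)).max()/199,.1)))
        for k in range(n):
            r2=r*R.from_rotvec((r.inv()*T).as_rotvec()/(n-k)); p2=p+(P-p)/(n-k)
            d=r.inv().apply(p2-p); t=np.degrees((r.inv()*r2).as_rotvec())
            rows=int(max(np.ceil(np.linalg.norm(d)/50),np.ceil(np.linalg.norm(t)/8.59)))
            print((d/200).round(4),(t/30).round(4),"rows",rows); p,r=p2,r2
    print('--')
def st():
    o=get_obs(); p,r=pose(); print("t",round(o["t"],1),p.round(1),"xt",r.as_matrix()[:,0].round(2),"zt",r.as_matrix()[:,2].round(2),"q",np.round(o["qpos"],2),"F",np.round(o["ft_force"],1),"w",round(o["width"],1),"g",round(o["grasp_force"],1))
E
python3 -c "
from h import *
plan([557,-66,240,97.2])"
```

```text
[-9.260e-01 -9.132e-01 -5.000e-04] [0.     0.     0.7572] rows 6
[-1.2068e+00 -4.8480e-01 -5.0000e-04] [0.     0.     0.7572] rows 6
[-1.3004e+00  1.8800e-02 -5.0000e-04] [0.     0.     0.7572] rows 6
--
```

```bash
sed -i 's/np.abs(r.inv().apply(P-p)).max()\/199/np.linalg.norm(P-p)\/199/' h.py
python3 -c "
from h import *
np.set_printoptions(suppress=True)
plan([557,-66,240,97.2])"
```

```text
[-0.6945 -0.6849 -0.0004] [0.     0.     0.5679] rows 4
[-0.8647 -0.4514 -0.0004] [0.     0.     0.5679] rows 4
[-0.959  -0.1782 -0.0004] [0.     0.     0.5679] rows 4
[-0.9691  0.1105 -0.0004] [0.     0.     0.5679] rows 4
--
```

```bash
sed -i '1a np.set_printoptions(suppress=True)' h.py
r='s'; python3 -m jog '-0.6945 -0.685 0 0 0 0.568 -1;-0.6945 -0.685 0 0 0 0.568 -1;-0.6945 -0.685 0 0 0 0.568 -1;-0.6945 -0.685 0 0 0 0.568 -1' && python3 -m jog '-0.865 -0.451 0 0 0 0.568 -1;-0.865 -0.451 0 0 0 0.568 -1;-0.865 -0.451 0 0 0 0.568 -1;-0.865 -0.451 0 0 0 0.568 -1' && python3 -m jog '-0.959 -0.178 0 0 0 0.568 -1;-0.959 -0.178 0 0 0 0.568 -1;-0.959 -0.178 0 0 0 0.568 -1;-0.959 -0.178 0 0 0 0.568 -1' && python3 -m jog '-0.969 0.11 0 0 0 0.568 -1;-0.969 0.11 0 0 0 0.568 -1;-0.969 0.11 0 0 0 0.568 -1;-0.969 0.11 0 0 0 0.568 -1;-0.969 0.11 0 0 0 0.568 -1'
python3 - <<'E'
from h import *
st(); snap("wrist","w1.png")
for t in["brush","brush_tip","brush_end"]: find(t,"wrist",2)
m=outline_of("brush","wrist")
if m:
    M=m[0]["mask"]; print(M.sum(), m[0]["confidence"])
    v,u=np.nonzero(M); P=np.array([ray(a,b,9,"wrist")[:2] for a,b in zip(u[::7],v[::7])])
    c,(wd,ht),a=cv2.minAreaRect(P.astype(np.float32)); print(c,wd,ht,a); print(cv2.boxPoints((c,(wd,ht),a)))
E
```

```text
t: 1.3
ee_pos: [258.4, 435.1, 239.7]
orientation: [0.858, 3.022, -0.0]
ft_force: [-0.5, 0.3, -0.0]
width: 87.8
grasp_force: 0.0
t: 1.7
ee_pos: [358.4, 267.4, 240.0]
orientation: [1.296, 2.861, 0.001]
ft_force: [0.5, 0.2, 0.3]
width: 87.7
grasp_force: 0.0
t: 2.1
ee_pos: [458.4, 99.5, 240.1]
orientation: [1.706, 2.637, 0.001]
ft_force: [0.8, 0.6, 0.1]
width: 87.8
grasp_force: 0.0
t: 2.6
ee_pos: [559.6, -70.4, 239.9]
orientation: [2.081, 2.35, 0.001]
ft_force: [0.5, 1.1, -0.6]
width: 87.9
grasp_force: 0.0
t 2.6 [559.6 -70.4 239.9] xt [-0.12  0.99 -0.  ] zt [ 0. -0. -1.] q [-0.15  0.33  1.77 -0.    1.04 -0.27] F [ 0.5  1.1 -0.6] w 87.9 g 0.0
brush wrist 0.91 [549. -10.  -2.] [321. 156.]
brush_tip wrist 0.63 [540.  85.   8.] [326.  44.]
brush_end wrist 0.96 [ 560. -108.    6.] [320. 259.]
4972 0.95
(548.5, -10.82666015625) 34.23465347290039 200.34814453125 7.160506248474121
[[ 519.02954   86.43247]
 [ 544.0028  -112.35313]
 [ 577.97046 -108.08579]
 [ 552.9972    90.69981]]
```

```bash
python3 -m jog '0.052 -0.018 0.8 0 0 0 -1;0.052 -0.018 0.8 0 0 0 -1;0.052 -0.018 0.8 0 0 0 -1;0.052 -0.018 0.8 0 0 0 -1;0.052 -0.018 0.8 0 0 0 -1' >/dev/null; python3 -c "
from h import *
st();plan([554.8,-60.6,20,97.2])"
```

```text
t 3.4 [550.8 -55.1  78.7] xt [-0.13  0.99  0.  ] zt [-0.  0. -1.] q [-0.12  0.56  1.88  0.    0.71 -0.25] F [-0.5 -0.1 -0.1] w 88.0 g 0.0
[-0.0303  0.0174  0.2937] [-0.0069 -0.0018  0.0025] rows 2
--
```

```bash
python3 -m jog '-0.03 0.017 0.293 0 0 0 -1;-0.03 0.017 0.293 0 0 0 -1;-0.03 0.017 0.293 0 0 0 -1;-0.03 0.017 0.293 0 0 0 1;-0.03 0.017 0.293 0 0 0 1;-0.03 0.017 0.293 0 0 0 1;-0.03 0.017 0.293 0 0 0 1;-0.03 0.017 0.293 0 0 0 1'; python3 -m jog '0 0 0 0 0 0 1;0 0 0 0 0 0 1;0 0 -0.5 0 0 0 1;0 0 -1 0 0 0 1;0 0 -1 0 0 0 1;0 0 -1 0 0 0 1;0 0 -1 0 0 0 1;0 0 -1 0 0 0 1'; python3 -c "
from h import *
st();snap('top',None);find('mug','top',1);find('mug_rim','top',2);find('brush_tip','top',1);find('brush_end','top',1)
p=(389,-353); plan([392,-360,320,-42.5+180],[392,-360,320,-42.5])"
```

```text
t: 4.15
ee_pos: [556.4, -61.7, 21.7]
orientation: [2.077, 2.356, 0.001]
ft_force: [-0.2, -0.7, 0.1]
width: 51.1
grasp_force: 0.0
t: 4.95
ee_pos: [556.7, -61.8, 222.3]
orientation: [2.076, 2.354, 0.002]
ft_force: [0.2, 1.0, -0.6]
width: 0.5
grasp_force: 0.0
t 5.0 [556.7 -61.8 222.3] xt [-0.13  0.99 -0.  ] zt [ 0. -0. -1.] q [-0.13  0.35  1.79 -0.    1.   -0.26] F [ 0.2  1.  -0.6] w 0.5 g 0.0
mug top 0.95 [ 397. -363.    1.] [488. 287.]
mug_rim top 0.71 [ 395. -358.   92.] [500. 288.]
brush_tip top 0.86 [537.  83.  13.] [316. 234.]
[-0.689  -0.4989 -0.2508] [-0.0027 -0.0019 -0.6719] rows 4
[-0.4751 -0.7055 -0.2511] [-0.0027 -0.0019 -0.6719] rows 4
[0. 0. 0.] [ 0.      0.     -0.8571] rows 3
[0. 0. 0.] [ 0.      0.     -0.8571] rows 3
[0. 0. 0.] [ 0.      0.     -0.8571] rows 3
[0. 0. 0.] [ 0.      0.     -0.8571] rows 3
[0. 0. 0.] [ 0.      0.     -0.8571] rows 3
[0. 0. 0.] [ 0.      0.     -0.8571] rows 3
[0. 0. 0.] [ 0.      0.     -0.8571] rows 3
--
```

```bash
python3 - <<'E'
from h import *
st(); get_image("wrist")
m=outline_of("brush","wrist"); M=m[0]["mask"]; v,u=np.nonzero(M); P=np.array([ray(a,b,9,"wrist")[:2] for a,b in zip(u[::5],v[::5])])
c,(wd,ht),a=cv2.minAreaRect(P.astype(np.float32)); print(c,wd,ht,a)
for t in["brush_tip","brush_end"]: find(t,"wrist",1)
plan([556,-62,20,97.2])
E
```

```text
t 5.2 [555.2 -61.6 219.3] xt [-0.13  0.99  0.  ] zt [-0.  0. -1.] q [-0.13  0.35  1.79 -0.    1.   -0.26] F [ 0.7  0.2 -0.6] w 0.3 g 0.0
(553.9274291992188, -17.300514221191406) 34.478126525878906 200.7866668701172 7.061073303222656
brush_tip wrist 0.96 [545.  75.   9.] [330.  59.]
brush_end wrist 0.57 [ 568. -111.    8.] [328. 273.]
[-0.0011  0.0009  0.5005] [-0.0014 -0.0004 -0.0002] rows 3
[-0.001   0.0005  0.5005] [-0.0014 -0.0004 -0.0002] rows 3
--
```

```bash
python3 -m jog '-0.02 0.02 0.5 0 0 0 -1;-0.02 0.02 0.5 0 0 0 -1;-0.02 0.02 0.5 0 0 0 -1;-0.02 0.02 0.5 0 0 0 -1;-0.02 0.02 0.5 0 0 0 -0.5;-0.02 0.02 0.7 0 0 0 -0.4;-0.02 0.02 0.9 0 0 0 -0.4;-0.02 0.02 0.995 0 0 0 -0.4'; python3 -m jog '0 0 0 0 0 0 -0.4;0 0 0 0 0 0 1;0 0 0 0 0 0 1;0 0 0 0 0 0 1;0 0 0 0 0 0 1;0 0 0 0 0 0 1;0 0 0 0 0 0 1;0 0 0 0 0 0 1';python3 -m jog '0 0 0 0 0 0 1;0 0 0 0 0 0 1'
```

```text
t: 6.2
ee_pos: [561.5, -65.2, 22.6]
orientation: [2.077, 2.355, 0.002]
ft_force: [-0.4, -1.2, -0.1]
width: 59.8
grasp_force: 0.0
t: 7.0
ee_pos: [560.7, -65.2, 22.3]
orientation: [2.078, 2.356, 0.0]
ft_force: [-0.9, 0.7, 3.6]
width: 15.9
grasp_force: 30.0
t: 7.2
ee_pos: [560.8, -65.2, 22.3]
orientation: [2.078, 2.356, 0.0]
ft_force: [-1.4, 0.4, 5.3]
width: 15.8
grasp_force: 30.0
```

```bash
python3 -m jog '0 0 -1 0 0 0 1;0 0 -1 0 0 0 1;0 0 -1 0 0 0 1;0 0 -1 0 0 0 1;0 0 -1 0 0 0 1;0 0 -1 0 0 0 1'; python3 -c "
from h import *
st()
plan([364,-334,330,-42.3])"
```

```text
t: 7.8
ee_pos: [561.0, -65.2, 222.9]
orientation: [2.077, 2.355, 0.002]
ft_force: [-0.3, -0.2, -0.5]
width: 15.9
grasp_force: 30.0
t 7.8 [561.  -65.2 222.9] xt [-0.13  0.99 -0.  ] zt [ 0. -0. -1.] q [-0.14  0.36  1.78 -0.    1.   -0.26] F [-0.3 -0.2 -0.5] w 15.9 g 30.0
[-0.2421 -0.2288 -0.1075] [ 0.0007 -0.0009  0.9299] rows 4
[-0.3211 -0.089  -0.1073] [ 0.0007 -0.0009  0.9299] rows 4
[-0.3255  0.0716 -0.1071] [ 0.0007 -0.0009  0.9299] rows 4
[-0.2542  0.2155 -0.107 ] [ 0.0007 -0.0009  0.9299] rows 4
[-0.1239  0.3094 -0.107 ] [ 0.0007 -0.0009  0.9299] rows 4
--
```

```bash
(python3 -m jog '-0.242 -0.229 -0.107 0 0 0.93 1;-0.242 -0.229 -0.107 0 0 0.93 1;-0.242 -0.229 -0.107 0 0 0.93 1;-0.242 -0.229 -0.107 0 0 0.93 1' && python3 -m jog '-0.321 -0.089 -0.107 0 0 0.93 1;-0.321 -0.089 -0.107 0 0 0.93 1;-0.321 -0.089 -0.107 0 0 0.93 1;-0.321 -0.089 -0.107 0 0 0.93 1' && python3 -m jog '-0.3255 0.0716 -0.107 0 0 0.93 1;-0.3255 0.0716 -0.107 0 0 0.93 1;-0.3255 0.0716 -0.107 0 0 0.93 1;-0.3255 0.0716 -0.107 0 0 0.93 1' && python3 -m jog '-0.254 0.2155 -0.107 0 0 0.93 1;-0.254 0.2155 -0.107 0 0 0.93 1;-0.254 0.2155 -0.107 0 0 0.93 1;-0.254 0.2155 -0.107 0 0 0.93 1' && python3 -m jog '-0.124 0.309 -0.107 0 0 0.93 1;-0.124 0.309 -0.107 0 0 0.93 1;-0.124 0.309 -0.107 0 0 0.93 1;-0.124 0.309 -0.107 0 0 0.93 1;-0.124 0.309 -0.107 0 0 0.93 1' ) | grep -A1 ee_pos; python3 -c "
from h import *
st();snap('top',None);find('mug_rim','top',1);find('brush_tip','top',1);snap('side',None);find('mug_rim','side',1);find('brush_tip','side',1)"
```

```text
ee_pos: [519.6, -119.3, 241.1]
orientation: [-2.588, -1.776, 0.004]
--
ee_pos: [480.3, -172.9, 262.5]
orientation: [-2.94, -1.1, 0.005]
--
ee_pos: [441.1, -226.5, 283.9]
orientation: [-3.119, -0.359, 0.006]
--
ee_pos: [401.8, -280.2, 305.2]
orientation: [-3.113, 0.404, 0.006]
--
ee_pos: [362.9, -333.4, 326.6]
orientation: [-2.928, 1.134, 0.007]
t 9.9 [ 362.9 -333.4  326.6] xt [ 0.74 -0.67 -0.  ] zt [-0.  0. -1.] q [-0.77  0.13  1.82  0.    1.2   1.54] F [ 0.2 -0.1 -0.7] w 15.9 g 30.0
mug_rim top 0.68 [ 396. -357.   92.] [499. 288.]
brush_tip top 0.91 [ 471. -428.  317.] [579. 248.]
mug_rim side 0.84 [ 396. -362.   90.] [240. 451.]
brush_tip side 0.84 [ 476. -432.  313.] [285. 435.]
```

```bash
(python3 -m jog '0 0 0 0 -0.78 0 1;0 0 0 0 -0.78 0 1;0 0 0 0 -0.78 0 1;0 0 0 0 -0.78 0 1' && python3 -m jog '0 0 0 0 -0.78 0 1;0 0 0 0 -0.78 0 1;0 0 0 0 -0.78 0 1;0 0 0 0 -0.78 0 1' && python3 -m jog '0 0 0 0 -0.78 0 1;0 0 0 0 -0.78 0 1;0 0 0 0 -0.78 0 1;0 0 0 0 -0.78 0 1;0 0 0 0 -0.78 0 1' ) | grep -A1 ee_pos; python3 -c "
from h import *
st();snap('top',None);find('mug_rim','top',1);find('brush_tip','top',1);snap('side','s2.png');find('mug_rim','side',1);find('brush_tip','side',1)
p,r=pose(); print(p+r.apply([148,0,0]))"
```

```text
ee_pos: [364.8, -334.7, 327.3]
orientation: [-2.741, 1.06, 0.573]
--
ee_pos: [363.9, -333.8, 326.6]
orientation: [-2.466, 0.954, 1.071]
--
ee_pos: [363.6, -333.6, 329.2]
orientation: [-2.129, 0.824, 1.488]
t 11.5 [ 363.6 -333.6  329.2] xt [ 0.25 -0.23 -0.94] zt [-0.69  0.63 -0.34] q [-0.76  0.74  1.33 -0.02  2.29  1.55] F [-0.5 -0.7 -0.2] w 15.8 g 30.0
mug_rim top 0.6 [ 397. -355.   90.] [498. 287.]
brush_tip top 0.44 [ 391. -358.  188.] [517. 290.]
mug_rim side 0.79 [ 394. -359.   93.] [238. 449.]
brush_tip side 0.73 [ 395. -359.  186.] [231. 424.]
[ 401.21555248 -367.94458741  191.09721147]
```

View pics/s2.png

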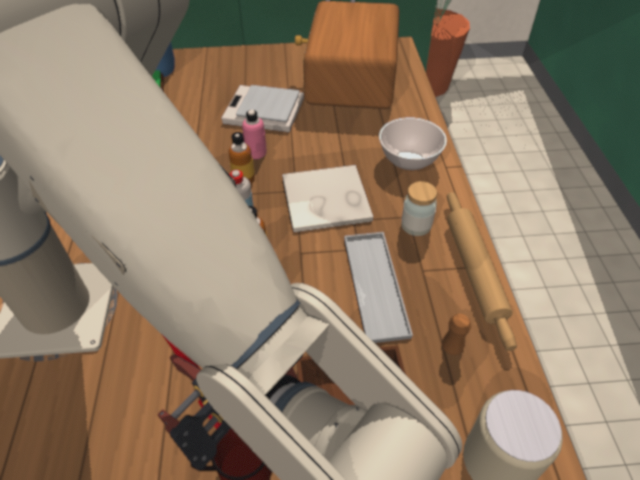

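```bash
python3 -c "
from h import *
p,r=pose();print(r.inv().apply([3.7,-3.4,-90])/200,r.inv().apply([0,0,-73])/200)"
```

```text
[0.4314391  0.00011709 0.13035159] [0.34297283 0.00000013 0.12487849]
```

```bash
python3 -m jog '0.431 0 0.13 0 0 0 1;0.431 0 0.13 0 0 0 1;0.431 0 0.13 0 0 0 1;0.431 0 0.13 0 0 0 1'; python3 -m jog '0.1 0 0.036 0 0 0 1;0.2 0 0.073 0 0 0 1;0.343 0 0.125 0 0 0 1;0.343 0 0.125 0 0 0 1;0.343 0 0.125 0 0 0 1;0.343 0 0.125 0 0 0 1'; python3 -c "
from h import *
st();p,r=pose(); print(p+r.apply([148,0,0]));snap('top','t3.png',(400,180,640,380),2.5);find('mug_rim','top',1);find('brush_tip','top',1);find('mug','top',1)
"
```

```text
t: 12.2
ee_pos: [367.3, -337.1, 240.0]
orientation: [-2.123, 0.822, 1.494]
ft_force: [-0.8, -0.1, 0.1]
width: 15.5
grasp_force: 30.0
t: 12.8
ee_pos: [367.4, -337.2, 167.1]
orientation: [-2.125, 0.823, 1.492]
ft_force: [0.7, -0.5, 0.2]
width: 15.9
grasp_force: 30.0
t 12.8 [ 367.4 -337.2  167.1] xt [ 0.25 -0.23 -0.94] zt [-0.7   0.63 -0.34] q [-0.76  0.95  1.33 -0.02  2.08  1.56] F [ 0.7 -0.5  0.2] w 15.9 g 30.0
[ 404.62296884 -371.06428575   27.87194492]
mug_rim top 0.86 [ 396. -355.   91.] [498. 288.]
mug top 0.51 [ 395. -360.    1.] [487. 288.]
```

View pics/t3.png

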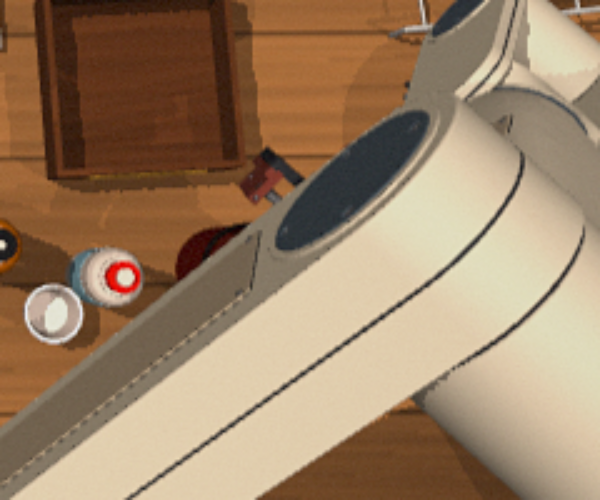

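```bash
(python3 -m jog '0 0 0 0 0 0 1;0 0 0 0 0 0 1;0 0 0 0 0 0 1;-0.77 0 -0.28 0 0 0 1;-0.77 0 -0.28 0 0 0 1;-0.77 0 -0.28 0 0 0 1;-0.77 0 -0.28 0 0 0 1;-0.77 0 -0.28 0 0 0 1' && python3 -m jog '0 0 0 0 0.78 0 1;0 0 0 0 0.78 0 1;0 0 0 0 0.78 0 1;0 0 0 0 0.78 0 1' && python3 -m jog '0 0 0 0 0.78 0 1;0 0 0 0 0.78 0 1;0 0 0 0 0.78 0 1;0 0 0 0 0.78 0 1' && python3 -m jog '0 0 0 0 0.78 0 1;0 0 0 0 0.78 0 1;0 0 0 0 0.78 0 1;0 0 0 0 0.78 0 1;0 0 0 0 0.78 0 1' ) | grep -A1 ee_pos; python3 - <<'E'
from h import *
st();get_image("top");find('mug_rim','top',1)
for t,z in(("tray",12),("slab",15),("crate",50)):
    for m in outline_of(t,"top")[:1]:
        v,u=np.nonzero(m["mask"]); P=np.array([ray(a,b,z,"top")[:2] for a,b in zip(u,v)]); print(t,m["confidence"],cv2.minAreaRect(P.astype(np.float32)))
    find(t,"top",1)
get_image("side")
for t in("tray","slab","crate"): find(t,"side",1)
E
```

```text
ee_pos: [367.8, -337.6, 331.9]
orientation: [-2.129, 0.824, 1.488]
--
ee_pos: [367.0, -336.8, 330.5]
orientation: [-2.47, 0.956, 1.065]
--
ee_pos: [366.3, -336.1, 329.6]
orientation: [-2.741, 1.061, 0.571]
--
ee_pos: [367.2, -337.0, 328.8]
orientation: [-2.927, 1.133, 0.01]
t 15.1 [ 367.2 -337.   328.8] xt [ 0.74 -0.67 -0.01] zt [-0.01  0.   -1.  ] q [-0.77  0.14  1.81 -0.    1.2   1.54] F [ 1.   0.2 -1. ] w 15.6 g 30.0
mug_rim top 0.56 [ 394. -357.   90.] [499. 289.]Traceback (most recent call last):
  File "<stdin>", line 5, in <module>
  File "h.py", line 18, in ray
    m,o,A=cam(n); d=A@np.array([(u-m["cx"])/m["fx"],(v-m["cy"])/m["fy"],1]); return o+d*(z-o[2])/d[2]
          ~~~^^^
  File "h.py", line 8, in cam
    m=camera_model(n)
ValueError: time passes only in moves, steps and waits
```

```bash
cat >> h.py <<'E'
def rays(u,v,z,n):
    m,o,A=cam(n); d=np.stack([(u-m["cx"])/m["fx"],(v-m["cy"])/m["fy"],np.ones(len(u))],1)@A.T; return o+d*((z-o[2])/d[:,2])[:,None]
def rect(t,z,n):
    for m in outline_of(t,n)[:1]:
        v,u=np.nonzero(m["mask"]); r=cv2.minAreaRect(rays(u,v,z,n)[:,:2].astype(np.float32)); print(t,round(m["confidence"],2),np.round(r[0]),np.round(r[1]),round(r[2],1))
E
python3 - <<'E'
from h import *
get_image("top")
for t,z in(("tray",12),("slab",15),("crate",50)): rect(t,z,"top"); find(t,"top",1)
plan([600,-60,240,92])
E
```

```text
tray 0.97 [668.   1.] [ 93. 279.] 2.7
tray top 0.57 [671.   9.   0.] [343. 185.]
slab 0.97 [587. 273.] [196. 196.] 5.9
slab top 0.88 [587. 272.  -0.] [244. 217.]
crate 0.78 [ 587. -270.] [197. 201.] 2.9
crate top 0.66 [ 587. -278.    1.] [453. 215.]
[-0.0147 -0.3615  0.0899] [-0.0003  0.0001 -0.8954] rows 4
[ 0.1502 -0.3292  0.0899] [-0.0003  0.0001 -0.8954] rows 4
[ 0.2828 -0.2258  0.0898] [-0.0003  0.0001 -0.8954] rows 4
[ 0.3543 -0.0737  0.0898] [-0.0003  0.0001 -0.8954] rows 4
[0.3493 0.0944 0.0899] [-0.0003  0.0001 -0.8954] rows 4
--
```

```bash
python3 -c "
from h import *
plan([671,-44,200,92.7])"
```

```text
[ 0.0271 -0.4212  0.1299] [-0.0003  0.0001 -0.9001] rows 4
[ 0.2153 -0.363   0.1298] [-0.0003  0.0001 -0.9001] rows 4
[ 0.3567 -0.2257  0.1298] [-0.0003  0.0001 -0.9001] rows 4
[ 0.4202 -0.0391  0.1298] [-0.0003  0.0001 -0.9001] rows 4
[0.3922 0.1559 0.1298] [-0.0003  0.0001 -0.9001] rows 4
--
```

```bash
(python3 -m jog '0.027 -0.421 0.13 0 0 -0.9 1;0.027 -0.421 0.13 0 0 -0.9 1;0.027 -0.421 0.13 0 0 -0.9 1;0.027 -0.421 0.13 0 0 -0.9 1' && python3 -m jog '0.215 -0.363 0.13 0 0 -0.9 1;0.215 -0.363 0.13 0 0 -0.9 1;0.215 -0.363 0.13 0 0 -0.9 1;0.215 -0.363 0.13 0 0 -0.9 1' && python3 -m jog '0.357 -0.226 0.13 0 0 -0.9 1;0.357 -0.226 0.13 0 0 -0.9 1;0.357 -0.226 0.13 0 0 -0.9 1;0.357 -0.226 0.13 0 0 -0.9 1' && python3 -m jog '0.42 -0.039 0.13 0 0 -0.9 1;0.42 -0.039 0.13 0 0 -0.9 1;0.42 -0.039 0.13 0 0 -0.9 1;0.42 -0.039 0.13 0 0 -0.9 1' && python3 -m jog '0.392 0.156 0.13 0 0 -0.9 1;0.392 0.156 0.13 0 0 -0.9 1;0.392 0.156 0.13 0 0 -0.9 1;0.392 0.156 0.13 0 0 -0.9 1;0.392 0.156 0.13 0 0 -0.9 1;0.392 0.156 0.13 0 0 -0.9 1') | grep -A1 ee_pos; python3 -c "
from h import *
st();get_image('wrist'); rect('brush',200,'wrist'); find('brush_tip','wrist',1);find('tray','wrist',1);rect('tray',12,'wrist')
plan([671,-44,60,92.7],[671,-44,26,92.7])"
```

```text
ee_pos: [428.6, -277.8, 303.7]
orientation: [-3.114, 0.412, 0.001]
--
ee_pos: [489.0, -219.8, 277.9]
orientation: [-3.125, -0.32, 0.001]
--
ee_pos: [549.5, -161.6, 252.0]
orientation: [2.965, 1.037, -0.001]
--
ee_pos: [610.1, -103.3, 226.1]
orientation: [2.643, 1.698, -0.0]
--
ee_pos: [670.6, -45.4, 200.9]
orientation: [2.176, 2.265, 0.001]
t 17.8 [670.6 -45.4 200.9] xt [-0.04  1.   -0.  ] zt [ 0. -0. -1.] q [-0.09  0.53  1.55 -0.    1.06 -0.13] F [ 0.1  0.3 -0.6] w 16.1 g 30.0
brush 0.93 [669.  -8.] [ 32. 159.] 2.7
tray 0.65 [669.  -1.] [ 90. 258.] 3.0
[0.0024 0.0005 0.7018] [ 0.0008  0.0002 -0.0044] rows 3
[-0.    0.    0.17] [-0. -0. -0.] rows 1
--
```

```bash
(python3 -m jog '0.007 0 0.7 0 0 0 1;0.007 0 0.7 0 0 0 1;0.007 0 0.7 0 0 0 1;0.007 0 0.7 0 0 0 1;0.007 0 0.78 0 0 0 1;0.007 0 0.83 0 0 0 1;0.007 0 0.873 0 0 0 1;0.007 0 0.873 0 0 0 1' && python3 -m jog '0 0 0 0 0 0 0;0 0 0 0 0 0 0;0 0 0 0 0 0 0;0 0 0 0 0 0 0;0 0 0 0 0 0 0;0 0 0 0 0 0 0;0 0 -0.2 0 0 0 0;0 0 -0.8 0 0 0 0' && python3 -m jog '0 0 -0.4 0 0 0 -1;0 0 -0.8 0 0 0 -1;0 0 -0.8 0 0 0 -1;0 0 -0.8 0 0 0 -1;0 0 -0.8 0 0 0 -1' )| grep -A4 ee_pos; python3 -c "
from h import *
st();get_image('wrist'); rect('brush',8,'wrist'); rect('tray',12,'wrist')
snap('top',None);find('brush_tip','top',1);find('brush_end','top',1);
for t in ('syrup_a','icing_a'): find(t,'top',6)
get_image('side');
for t in ('syrup_a','icing_a'): find(t,'side',6)
"
```

```text
ee_pos: [671.5, -42.7, 25.8]
orientation: [2.168, 2.272, 0.001]
ft_force: [-0.3, -0.4, 0.1]
width: 15.7
grasp_force: 30.0
--
ee_pos: [668.8, -42.5, 113.6]
orientation: [-2.166, -2.269, 0.006]
ft_force: [1.4, -0.2, 0.4]
width: 43.8
grasp_force: 0.0
--
ee_pos: [672.0, -42.7, 278.1]
orientation: [2.166, 2.27, 0.005]
ft_force: [-0.8, -0.1, -0.7]
width: 80.5
grasp_force: 0.0
t 20.1 [672.  -42.7 278.1] xt [-0.05  1.   -0.  ] zt [ 0. -0. -1.] q [-0.08  0.46  1.49 -0.    1.2  -0.13] F [-0.8 -0.1 -0.7] w 80.5 g 0.0
brush 0.83 [665.   6.] [ 34. 202.] 3.0
tray 0.25 [ 330. -173.] [56. 33.] 80.3
syrup_a top 0.84 [267. 370.   2.] [204. 340.]
syrup_a top 0.77 [385. 364.  -0.] [208. 294.]
syrup_a top 0.68 [418. 468.   2.] [168. 281.]
syrup_a top 0.59 [416. 109.   1.] [306. 281.]
icing_a top 0.81 [381. 240.   1.] [255. 295.]
icing_a top 0.66 [441.   1.   0.] [348. 271.]
syrup_a side 0.95 [414. 112.   8.] [256. 251.]
syrup_a side 0.94 [380. 361.   1.] [243. 180.]
syrup_a side 0.9 [ 419. -114.   -2.] [259. 341.]
syrup_a side 0.78 [265. 365.  -0.] [197. 182.]
syrup_a side 0.59 [415. 473.   1.] [256. 151.]
syrup_a side 0.56 [381. 245.   1.] [242. 213.]
icing_a side 0.81 [442.   3.  -1.] [269. 292.]
icing_a side 0.75 [ 389. -230.    1.] [243. 397.]
icing_a side 0.63 [383. 242.  -0.] [243. 214.]
```

```bash
python3 -c "
from h import *
plan([421,-112,230,92.7])"
```

```text
[-0.1441 -0.6318  0.1125] [-0.0009 -0.0001 -0.0003] rows 3
[-0.144  -0.6319  0.1122] [-0.0009 -0.0001 -0.0003] rows 3
--
```

```bash
cat >> h.py <<'E'
def look(t,z=0):
    """bottle position from wrist: pinpoint plus cap-top circle check"""
    st(); get_image("wrist"); find(t,"wrist",4)
E
(python3 -m jog '-0.144 -0.632 0.0 0 0 0 1;-0.144 -0.632 0.0 0 0 0 1;-0.144 -0.632 0.0 0 0 0 1' && python3 -m jog '-0.144 -0.632 0.225 0 0 0 1;-0.144 -0.632 0.225 0 0 0 1;-0.144 -0.632 0.225 0 0 0 1;-0.144 -0.632 0.225 0 0 0 1;-0.144 -0.632 0.225 0 0 0 1')|grep ee_pos; python3 - <<'E'
from h import *
look("syrup_a"); find("syrup_a_cap","wrist",3,look_for); snap("wrist","w4.png")
E
```

```text
ee_pos: [542.8, -77.7, 274.8]
ee_pos: [421.3, -112.3, 230.8]
t 21.5 [ 421.3 -112.3  230.8] xt [-0.05  1.   -0.  ] zt [ 0. -0. -1.] q [-0.29  0.15  2.04  0.    0.95 -0.33] F [0.4 0.3 0.8] w 27.1 g 0.0
syrup_a wrist 0.83 [ 424. -112.    0.] [323. 217.]
```

View pics/w4.png

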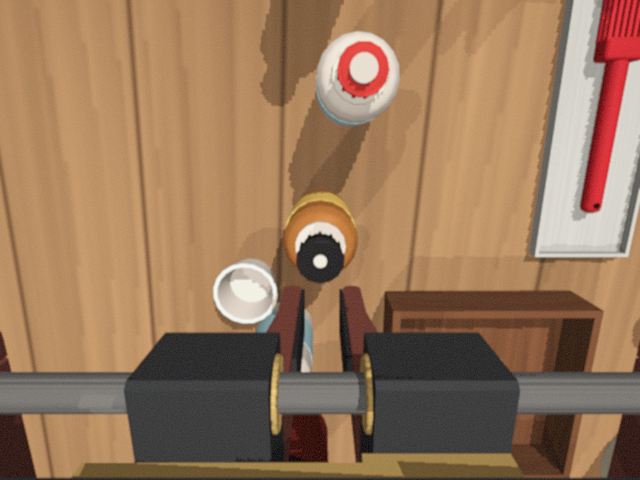

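The amber bottle's cap is at (320,258), below the half-closed fingers. Icing is at (360,70), and the brush lies in the tray at (610,100).

```bash
python3 -c "
from h import *
print(ray(320,260,141,'wrist')); plan([422,-112,162,92.7])"
```

```text
[ 421.71154753 -111.96560583  141.        ]
[ 0.0003 -0.0038  0.3448] [0.003  0.0008 0.0007] rows 2
--
```

```bash
python3 -m jog '0 0.003 0.25 0 0 0 1;0 0.003 0.345 0 0 0 1;0 0.003 0.345 0 0 0 1;0 0.003 0.37 0 0 0 1;0 0.003 0.39 0 0 0 1;0 0.003 0.41 0 0 0 1;0 0.003 0.42 0 0 0 1;0 0.003 0.425 0 0 0 1'; python3 -m jog '0 0 0.005 0 0 0 1;0 0 0.005 0 0 0 1'
```

```text
t: 22.5
ee_pos: [421.9, -112.0, 145.6]
orientation: [2.168, 2.272, 0.0]
ft_force: [-0.0, -0.2, -0.1]
width: 0.2
grasp_force: 0.0
t: 22.7
ee_pos: [422.2, -112.2, 145.3]
orientation: [2.168, 2.272, 0.001]
ft_force: [-2.2, 1.0, 9.1]
width: 0.2
grasp_force: 4.5
```

```bash
python3 -m jog '0 0 0.005 0 0 0 1;0 0 0.008 0 0 0 1;0 0 0.008 0 0 0 1'|grep -A3 ee_pos; python3 -m jog '0 0 -0.1 0 0 0 1;0 0 -0.22 0 0 0 -1;0 0 -0.22 0 0 0 -1;0 0 -0.22 0 0 0 -1;0 0 -0.22 0 0 0 -1;0 0 -0.22 0 0 0 -1;0 0 -0.22 0 0 0 -1;0 0 -0.22 0 0 0 -1' | grep -A4 ee_pos; python3 - <<'E'
from h import *
look("syrup_a"); im=snap("wrist",None); 
for z in(128,141):
    c=px([422.3,-112,z],"wrist"); print(z,c)
# black cap blob
g=im.max(2)<45; n,l,s,c=cv2.connectedComponentsWithStats(g.astype(np.uint8))
for i in range(1,n):
    if 250<s[i,4]<6000: print(s[i],c[i].round())
plan([422,-112,85,92.7])
cv2.imwrite("pics/w5.png",im[150:400,220:420,::-1])
E
```

```text
ee_pos: [423.2, -112.4, 145.2]
orientation: [2.167, 2.27, 0.003]
ft_force: [-5.0, 2.1, 28.0]
width: 0.7
ee_pos: [421.4, -111.9, 186.3]
orientation: [-2.168, -2.272, 0.001]
ft_force: [0.6, 0.5, -0.4]
width: 53.1
grasp_force: 0.0
t 23.8 [ 421.4 -111.9  186.3] xt [-0.05  1.    0.  ] zt [-0.  0. -1.] q [-0.29  0.23  2.07 -0.    0.84 -0.33] F [ 0.6  0.5 -0.4] w 53.1 g 0.0
syrup_a wrist 0.88 [ 420. -110.   -1.] [320. 225.]
128 [323.05677621 277.37807649]
141 [323.14094776 285.95998746]
[297 246  51  56 912] [323. 272.]
[ 217  291   36   81 1390] [237. 338.]
[ 390  291   38   81 1513] [406. 339.]
[ 454  333   86  129 2781] [485. 408.]
[ 527  333  113   47 1733] [579. 360.]
[   0  334  198  146 5949] [127. 410.]
[  0 466  60  14 559] [ 32. 473.]
[-0.0004  0.0022  0.5082] [-0.0007 -0.0003 -0.0006] rows 3
--
```

View pics/w5.png

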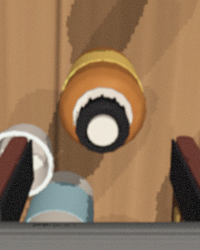

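```bash
(python3 -m jog '0 0 0 0 0 0 -1;0 0 0 0 0 0 -1;0 0.002 0.12 0 0 0 -1;0 0.002 0.25 0 0 0 -1;0 0.002 0.4 0 0 0 -1;0 0.002 0.507 0 0 0 -1;0 0.002 0.507 0 0 0 1;0 0.002 0.507 0 0 0 1' && python3 -m jog '0 0 0 0 0 0 1;0 0 0 0 0 0 1;0 0 0 0 0 0 1;0 0 0 0 0 0 1;0 0 0 0 0 0 1' && python3 -m jog '0 0 -0.25 0 0 0 1;0 0 -0.5 0 0 0 1;0 0 -0.75 0 0 0 1;0 0 -0.9 0 0 0 1;0 0 -0.9 0 0 0 1;0 0 -0.9 0 0 0 1')| grep -A4 ee_pos; python3 - <<'E'
from h import *
st(); get_image("top"); find("crate","top",1); get_image("side"); find("crate","side",1); rect("crate",50,"side"); m=outline_of("crate","side")
get_image("wrist"); find("crate","wrist",2)
plan([587+42,-279-42,265,92.7])
E
```

```text
ee_pos: [422.1, -112.0, 85.6]
orientation: [-2.168, -2.272, 0.001]
ft_force: [-0.2, -0.2, 0.7]
width: 75.2
grasp_force: 0.0
--
ee_pos: [422.7, -112.2, 86.4]
orientation: [2.168, 2.272, 0.001]
ft_force: [-2.7, -0.4, 7.3]
width: 55.6
grasp_force: 30.0
--
ee_pos: [421.7, -111.8, 265.3]
orientation: [2.168, 2.272, 0.001]
ft_force: [0.0, -0.4, -3.1]
width: 55.3
grasp_force: 30.0
t 25.9 [ 421.7 -111.8  265.3] xt [-0.05  1.   -0.  ] zt [ 0. -0. -1.] q [-0.29  0.1   2.   -0.    1.03 -0.33] F [ 0.  -0.4 -3.1] w 55.3 g 30.0
crate top 0.85 [ 586. -278.    3.] [453. 215.]
crate side 0.72 [ 591. -276.   -1.] [356. 412.]
crate 0.85 [ 589. -283.] [193. 206.] 2.8
crate wrist 0.91 [ 589. -277.    1.] [459. 358.]
[-0.5465  0.4932 -0.0024] [-0.0017 -0.0006 -0.0003] rows 3
[-0.5466  0.4931 -0.0018] [-0.0017 -0.0006 -0.0003] rows 3
--
```

```bash
(python3 -m jog '-0.54 0.505 0 0 0 0 1;-0.54 0.505 0 0 0 0 1;-0.54 0.505 0 0 0 0 1' && python3 -m jog '-0.54 0.505 0 0 0 0 1;-0.54 0.505 0 0 0 0 1;-0.54 0.505 0 0 0 0 1;-0.54 0.505 0 0 0 0 1;-0.54 0.505 0 0 0 0 1;-0.54 0.505 0 0 0 0 1')| grep -A4 ee_pos; python3 - <<'E'
from h import *
plan([632.5,-318,94.5,92.7])
E
```

```text
ee_pos: [529.3, -216.4, 265.0]
orientation: [-2.168, -2.273, 0.0]
ft_force: [1.1, -0.0, -3.2]
width: 55.6
grasp_force: 30.0
--
ee_pos: [633.0, -317.4, 264.4]
orientation: [-2.167, -2.271, 0.001]
ft_force: [-0.3, 1.0, -4.3]
width: 55.4
grasp_force: 30.0
[-0.0039 -0.001   0.8497] [-0.0037 -0.0025 -0.0002] rows 4
--
```

```bash
(python3 -m jog '-0.004 0 0.25 0 0 0 1;-0.004 0 0.45 0 0 0 1;-0.004 0 0.6 0 0 0 1;-0.004 0 0.72 0 0 0 1;-0.004 0 0.8 0 0 0 1;-0.004 0 0.83 0 0 0 1;-0.004 0 0.85 0 0 0 1;-0.004 0 0.85 0 0 0 1' && python3 -m jog '0 0 0 0 0 0 0.2;0 0 0 0 0 0 0.2;0 0 0 0 0 0 0.2;0 0 -0.1 0 0 0 0.2;0 0 -0.3 0 0 0 0.2;0 0 -0.55 0 0 0 0.2;0 0 -0.7 0 0 0 1;0 0 -0.7 0 0 0 1')| grep -A4 ee_pos; python3 - <<'E'
from h import *
look("syrup_a"); snap("side",None); find("syrup_a","side",6)
plan([600,-200,230,92.7],[416,110,230,92.7])
E
```

```text
ee_pos: [634.4, -319.1, 96.3]
orientation: [2.168, 2.272, 0.001]
ft_force: [1.1, -0.5, -3.2]
width: 55.6
grasp_force: 30.0
--
ee_pos: [636.7, -320.5, 241.9]
orientation: [2.162, 2.265, 0.005]
ft_force: [-0.1, 0.4, -3.8]
width: 55.5
grasp_force: 30.0
t 28.8 [ 636.7 -320.5  241.9] xt [-0.05  1.   -0.01] zt [ 0.01 -0.   -1.  ] q [-0.48  0.55  1.42  0.    1.16 -0.53] F [-0.1  0.4 -3.8] w 55.5 g 30.0
syrup_a wrist 0.78 [ 633. -321.  147.] [321. 264.]
syrup_a side 0.82 [267. 367.   0.] [198. 182.]
syrup_a side 0.62 [ 630. -319.  149.] [388. 396.]
[ 0.599  -0.1359  0.0165] [-0.0064 -0.0037 -0.0005] rows 3
[ 0.7958 -0.423  -0.    ] [0. 0. 0.] rows 4
[ 0.7958 -0.423  -0.    ] [0. 0. 0.] rows 4
--
```

```bash
(python3 -m jog '0 0 0.25 0 0 0 1;0 0 0.45 0 0 0 1;0 0 0.6 0 0 0 1;0 0 0.67 0 0 0 1;0 0 0.7 0 0 0 1;0 0 0.705 0 0 0 1;0 0 0.705 0 0 0 1' && python3 -m jog '0 0 0 0 0 0 -0.6;0 0 0 0 0 0 -0.6;0 0 0 0 0 0 -0.6;0 0 -0.1 0 0 0 -0.6;0 0 -0.3 0 0 0 -0.6;0 0 -0.55 0 0 0 -0.6;0 0 -0.7 0 0 0 1;0 0 -0.7 0 0 0 1')| grep -A4 ee_pos; python3 - <<'E'
from h import *
look("syrup_a"); snap("side",None); find("syrup_a","side",6)
plan([600,-200,230,92.7],[416,110,230,92.7])
E
```

```text
ee_pos: [634.4, -319.3, 94.6]
orientation: [2.168, 2.272, 0.0]
ft_force: [0.2, 0.3, -3.7]
width: 55.7
grasp_force: 30.0
--
ee_pos: [636.8, -320.5, 241.1]
orientation: [2.162, 2.266, 0.005]
ft_force: [0.5, -0.7, 0.6]
width: 57.5
grasp_force: 0.0
t 30.4 [ 636.8 -320.5  241.1] xt [-0.05  1.   -0.01] zt [ 0.01 -0.   -1.  ] q [-0.48  0.55  1.42  0.    1.16 -0.53] F [ 0.5 -0.7  0.6] w 57.5 g 0.0
syrup_a wrist 0.65 [ 630. -318.   -1.] [317. 214.]
syrup_a side 0.82 [415. 109.   3.] [257. 254.]
syrup_a side 0.8 [265. 365.   2.] [197. 182.]
syrup_a side 0.79 [ 634. -319.    6.] [383. 433.]
[ 0.6002 -0.138   0.0157] [-0.0039 -0.0022 -0.0005] rows 3
[ 0.7958 -0.423  -0.    ] [0. 0. 0.] rows 4
[ 0.7958 -0.423  -0.    ] [0. 0. 0.] rows 4
--
```

Placed at (634,-319). Next, the syrup at (416,110).

```bash
(python3 -m jog '0.6 -0.138 0.016 0 0 0 1;0.6 -0.138 0.016 0 0 0 1;0.6 -0.138 0.016 0 0 0 1' && python3 -m jog '0.796 -0.423 0 0 0 0 1;0.796 -0.423 0 0 0 0 1;0.796 -0.423 0 0 0 0 1;0.796 -0.423 0 0 0 0 1' && python3 -m jog '0.796 -0.423 0 0 0 0 1;0.796 -0.423 0 0 0 0 1;0.796 -0.423 0 0 0 0 1;0.796 -0.423 0 0 0 0 1;0.796 -0.423 0 0 0 0 1')| grep ee_pos; cat >> h.py <<'E'
def cap(col,z):
    "cap-top centre from wrist blob: col k black / r red"
    im=get_image("wrist").astype(int)
    g=(im.max(2)<50) if col=="k" else (im[:,:,0]-im[:,:,1:].max(2)>90)
    n,l,s,c=cv2.connectedComponentsWithStats(g.astype(np.uint8))
    for i in range(1,n):
        if 250<s[i,4]<8000 and s[i,2]<90 and s[i,3]<90: print(col,s[i],c[i].round(),ray(s[i,0]+s[i,2]/2,s[i,1]+s[i,3]/2,z-5,"wrist").round(1))
E
python3 - <<'E'
from h import *
look("syrup_a"); cap("k",141)
plan([416,110,162,92.7])
E
```

```text
ee_pos: [598.3, -197.1, 228.7]
ee_pos: [505.6, -43.0, 229.4]
ee_pos: [413.9, 111.6, 229.9]
t 31.9 [413.9 111.6 229.9] xt [-0.05  1.   -0.  ] zt [-0. -0. -1.] q [0.24 0.15 2.05 0.   0.95 0.18] F [-0.   0.   0.4] w 0.4 g 0.0
syrup_a wrist 0.71 [415. 107.  -0.] [320. 220.]
syrup_a wrist 0.55 [390. 238.  -4.] [300.  73.]
k [ 297  233   46   49 1507] [319. 258.] [415.6 109.6 136. ]
[ 0.0036 -0.0037  0.3428] [-0.0022  0.0009  0.0007] rows 2
--
```

```bash
(python3 -m jog '0 -0.003 0.25 0 0 0 1;0 -0.003 0.34 0 0 0 1;0 -0.003 0.34 0 0 0 1;0 -0.003 0.37 0 0 0 1;0 -0.003 0.39 0 0 0 1;0 -0.003 0.41 0 0 0 1;0 -0.003 0.42 0 0 0 1;0 -0.003 0.427 0 0 0 1'; python3 -m jog '0 0 0.005 0 0 0 1;0 0 0.008 0 0 0 1;0 0 0.008 0 0 0 1')| grep -A4 ee_pos
```

```text
ee_pos: [416.5, 109.7, 146.0]
orientation: [2.169, 2.273, 0.001]
ft_force: [-0.3, 0.4, 0.8]
width: 0.2
grasp_force: 0.0
--
ee_pos: [417.0, 109.8, 145.3]
orientation: [2.168, 2.272, 0.002]
ft_force: [-1.9, -1.0, 11.3]
width: 0.3
grasp_force: 5.9
```

```bash
(python3 -m jog '0 0 0.004 0 0 0 1;0 0 0.008 0 0 0 1;0 0 0.008 0 0 0 1'; python3 -m jog '0 0 -0.1 0 0 0 1;0 0 -0.22 0 0 0 -1;0 0 -0.22 0 0 0 -1;0 0 -0.22 0 0 0 -1;0 0 -0.22 0 0 0 -1;0 0 -0.22 0 0 0 -1;0 0 -0.22 0 0 0 -1;0 0 -0.22 0 0 0 -1'; python3 -m jog '0 0 0 0 0 0 -1;0 0 0 0 0 0 -1;0 0 0 0 0 0 -1') | grep -A4 ee_pos
python3 - <<'E'
from h import *
look("syrup_a"); cap("k",128)
plan([416,110,86,92.7])
E
```

```text
ee_pos: [418.2, 110.1, 145.2]
orientation: [2.167, 2.271, 0.006]
ft_force: [-5.4, 0.0, 31.4]
width: 0.4
grasp_force: 15.2
--
ee_pos: [416.1, 109.6, 186.1]
orientation: [-2.168, -2.272, 0.001]
ft_force: [-0.7, 0.0, -0.5]
width: 52.8
grasp_force: 0.0
--
ee_pos: [416.3, 109.6, 186.6]
orientation: [-2.169, -2.273, 0.0]
ft_force: [-0.5, -0.2, -0.5]
width: 76.7
grasp_force: 0.0
t 34.5 [416.3 109.6 186.6] xt [-0.05  1.    0.  ] zt [-0.  0. -1.] q [0.23 0.22 2.09 0.   0.84 0.18] F [-0.5 -0.2 -0.5] w 76.7 g 0.0
syrup_a wrist 0.75 [411. 107.   2.] [316. 230.]
k [ 293  245   53   56 1381] [319. 270.] [415.  110.3 123. ]
k [ 175  290   52   82 2136] [204. 339.] [347.8  71.4 123. ]
k [ 417  290   53   82 2199] [439. 339.] [488.7  78.1 123. ]
k [466 415  29  46 481] [479. 436.] [521.8   5.  123. ]
[ 0.002  -0.0016  0.5032] [ 0.0002 -0.     -0.0006] rows 3
--
```

```bash
(python3 -m jog '0 0 0.12 0 0 0 -1;0 0 0.25 0 0 0 -1;0 0 0.4 0 0 0 -1;0 0 0.503 0 0 0 -1;0 0 0.503 0 0 0 1;0 0 0.503 0 0 0 1;0 0 0.503 0 0 0 1;0 0 0.503 0 0 0 1' && python3 -m jog '0 0 0 0 0 0 1;0 0 0 0 0 0 1;0 0 0 0 0 0 1' && python3 -m jog '0 0 -0.25 0 0 0 1;0 0 -0.5 0 0 0 1;0 0 -0.75 0 0 0 1;0 0 -0.9 0 0 0 1;0 0 -0.9 0 0 0 1' && python3 -m jog '-0.887 0.491 0 0 0 0 1;-0.887 0.491 0 0 0 0 1;-0.887 0.491 0 0 0 0 1;-0.887 0.491 0 0 0 0 1;-0.887 0.491 0 0 0 0 1' && python3 -m jog '-0.887 0.491 0 0 0 0 1;-0.887 0.491 0 0 0 0 1;-0.887 0.491 0 0 0 0 1;-0.887 0.491 0 0 0 0 1;-0.887 0.491 0 0 0 0 1;-0.887 0.491 0 0 0 0 1')| grep -A4 ee_pos; python3 - <<'E'
from h import *
st()
plan([628.5,-235,94.5,92.7])
E
```

```text
ee_pos: [417.0, 109.8, 87.1]
orientation: [2.168, 2.272, 0.003]
ft_force: [-1.5, -0.3, 0.9]
width: 58.9
grasp_force: 0.7
--
ee_pos: [416.6, 109.7, 86.9]
orientation: [2.168, 2.272, 0.002]
ft_force: [-1.9, 0.4, 8.5]
width: 55.8
grasp_force: 29.9
--
ee_pos: [418.7, 110.2, 270.3]
orientation: [2.165, 2.269, 0.012]
ft_force: [-0.1, 0.2, -3.7]
width: 55.6
grasp_force: 29.9
--
ee_pos: [524.6, -67.2, 264.3]
orientation: [2.173, 2.268, -0.002]
ft_force: [0.0, -0.4, -3.5]
width: 55.5
grasp_force: 30.0
--
ee_pos: [628.1, -235.9, 263.2]
orientation: [-2.168, -2.268, 0.002]
ft_force: [-0.9, 0.7, -3.4]
width: 55.7
grasp_force: 30.0
t 37.4 [ 628.1 -235.9  263.2] xt [-0.05  1.    0.  ] zt [-0.  0. -1.] q [-0.38  0.47  1.5   0.    1.18 -0.42] F [-0.9  0.7 -3.4] w 55.7 g 30.0
[0.0028 0.005  0.8433] [-0.0069 -0.0036 -0.0036] rows 4
--
```

```bash
(python3 -m jog '0.003 0.002 0.25 0 0 0 1;0.003 0.002 0.45 0 0 0 1;0.003 0.002 0.6 0 0 0 1;0.003 0.002 0.72 0 0 0 1;0.003 0.002 0.8 0 0 0 1;0.003 0.002 0.83 0 0 0 1;0.003 0.002 0.842 0 0 0 1;0.003 0.002 0.842 0 0 0 1' && python3 -m jog '0 0 0 0 0 0 -0.6;0 0 0 0 0 0 -0.6;0 0 0 0 0 0 -0.6;0 0 -0.1 0 0 0 -0.6;0 0 -0.3 0 0 0 -0.6;0 0 -0.55 0 0 0 -0.6;0 0 -0.7 0 0 0 1;0 0 -0.7 0 0 0 1')| grep -A4 ee_pos; python3 - <<'E'
from h import *
look("syrup_a"); snap("side",None); find("syrup_a","side",6);find("mug","side",1)
plan([383,363,230,92.7])
E
```

```text
ee_pos: [629.9, -234.8, 98.4]
orientation: [2.168, 2.272, 0.001]
ft_force: [-0.2, 0.5, -2.6]
width: 55.4
grasp_force: 30.0
--
ee_pos: [632.3, -236.1, 244.1]
orientation: [2.162, 2.266, 0.006]
ft_force: [-0.2, -0.8, 0.1]
width: 57.5
grasp_force: 0.0
t 39.0 [ 632.3 -236.1  244.1] xt [-0.05  1.   -0.  ] zt [ 0.01 -0.   -1.  ] q [-0.38  0.49  1.51  0.    1.13 -0.42] F [-0.2 -0.8  0.1] w 57.5 g 0.0
syrup_a wrist 0.79 [ 622. -232.    5.] [314. 212.]
syrup_a wrist 0.56 [ 628. -316.   -1.] [316. 291.]
syrup_a side 0.95 [267. 365.  -1.] [198. 183.]
syrup_a side 0.89 [ 630. -229.   15.] [374. 382.]
syrup_a side 0.72 [ 633. -319.    5.] [383. 433.]
syrup_a side 0.57 [382. 366.  -2.] [243. 180.]
mug side 0.77 [ 394. -356.    2.] [245. 467.]
[ 0.7606 -0.2716  0.0089] [-0.0013 -0.0006 -0.0002] rows 4
[ 0.7606 -0.2715  0.0085] [-0.0013 -0.0006 -0.0002] rows 4
[ 0.7606 -0.2714  0.0081] [-0.0013 -0.0006 -0.0002] rows 4
[ 0.7606 -0.2714  0.0077] [-0.0013 -0.0006 -0.0002] rows 4
--
```

```bash
(python3 -m jog '0.76 -0.271 0.008 0 0 0 1;0.76 -0.271 0.008 0 0 0 1;0.76 -0.271 0.008 0 0 0 1;0.76 -0.271 0.008 0 0 0 1' && python3 -m jog '0.76 -0.271 0.008 0 0 0 1;0.76 -0.271 0.008 0 0 0 1;0.76 -0.271 0.008 0 0 0 1;0.76 -0.271 0.008 0 0 0 1' && python3 -m jog '0.76 -0.271 0.008 0 0 0 1;0.76 -0.271 0.008 0 0 0 1;0.76 -0.271 0.008 0 0 0 1;0.76 -0.271 0.008 0 0 0 1' && python3 -m jog '0.76 -0.271 0.008 0 0 0 1;0.76 -0.271 0.008 0 0 0 1;0.76 -0.271 0.008 0 0 0 1;0.76 -0.271 0.008 0 0 0 1;0.76 -0.271 0.008 0 0 0 1;0.76 -0.271 0.008 0 0 0 1')| grep ee_pos
python3 - <<'E'
from h import *
look("syrup_a"); cap("k",141)
plan([383,363,162,92.7])
E
```

```text
ee_pos: [565.1, -82.1, 234.1]
ee_pos: [504.7, 66.4, 233.2]
ee_pos: [444.5, 215.5, 232.1]
ee_pos: [385.1, 360.8, 230.6]
t 41.0 [385.1 360.8 230.6] xt [-0.05  1.   -0.  ] zt [-0. -0. -1.] q [ 0.73  0.29  1.85 -0.    1.    0.68] F [ 0.1  0.8 -0.4] w 0.4 g 0.0
syrup_a wrist 0.8 [270. 364.  -4.] [203. 207.]
syrup_a wrist 0.76 [417. 469.  -0.] [363.  99.]
syrup_a wrist 0.67 [383. 363.  -3.] [320. 213.]
k [  0   0  66  33 378] [40. 23.] [222.9 489.9 136. ]
k [ 358   52   50   55 1219] [381.  80.] [415.  466.9 136. ]
k [ 121  212   54   46 1126] [151. 233.] [276.2 370.5 136. ]
k [ 298  228   47   49 1503] [321. 253.] [385. 364. 136.]
k [317 290  10  88 330] [322. 334.] [387.9 307.1 136. ]
k [174 432  60  30 358] [198. 452.] [305.5 211.7 136. ]
[ 0.0128 -0.0108  0.3453] [-0.0005  0.0012 -0.0047] rows 2
--
```

```bash
(python3 -m jog '0.013 -0.006 0.25 0 0 0 1;0.013 -0.006 0.34 0 0 0 1;0.013 -0.006 0.34 0 0 0 1;0.013 -0.006 0.37 0 0 0 1;0.013 -0.006 0.39 0 0 0 1;0.013 -0.006 0.41 0 0 0 1;0.013 -0.006 0.42 0 0 0 1;0.013 -0.006 0.43 0 0 0 1'; python3 -m jog '0 0 0.005 0 0 0 1;0 0 0.008 0 0 0 1;0 0 0.01 0 0 0 1;0 0 0.01 0 0 0 1')| grep -A4 ee_pos
```

```text
ee_pos: [383.3, 364.9, 145.4]
orientation: [2.169, 2.273, 0.001]
ft_force: [0.3, -0.4, -0.4]
width: 0.4
grasp_force: 0.0
--
ee_pos: [383.9, 365.6, 145.3]
orientation: [2.168, 2.273, 0.004]
ft_force: [-3.2, -2.0, 17.8]
width: 0.3
grasp_force: 8.7
```

```bash
(python3 -m jog '0 0 0.004 0 0 0 1;0 0 0.006 0 0 0 1;0 0 0.006 0 0 0 1'; python3 -m jog '0 0 -0.1 0 0 0 1;0 0 -0.22 0 0 0 -1;0 0 -0.22 0 0 0 -1;0 0 -0.22 0 0 0 -1;0 0 -0.22 0 0 0 -1;0 0 -0.22 0 0 0 -1;0 0 -0.22 0 0 0 -1;0 0 -0.22 0 0 0 -1'; python3 -m jog '0 0 0 0 0 0 -1;0 0 0 0 0 0 -1;0 0 0 0 0 0 -1') | grep -A4 ee_pos
python3 - <<'E'
from h import *
look("syrup_a"); cap("k",128)
plan([383.5,363.5,86,92.7],[383.5,363.5,265,92.7],[545,-241,265,92.7])
E
```

```text
ee_pos: [384.5, 366.1, 145.3]
orientation: [2.168, 2.273, 0.007]
ft_force: [-4.8, -4.5, 27.4]
width: 0.8
grasp_force: 13.7
--
ee_pos: [382.9, 364.6, 185.4]
orientation: [-2.169, -2.273, 0.002]
ft_force: [-0.2, 0.5, -0.4]
width: 52.9
grasp_force: 0.0
--
ee_pos: [383.1, 364.7, 186.0]
orientation: [2.169, 2.273, -0.0]
ft_force: [0.1, -0.3, 0.4]
width: 77.0
grasp_force: 0.0
t 43.8 [383.1 364.7 186. ] xt [-0.05  1.   -0.  ] zt [ 0. -0. -1.] q [ 0.74  0.36  1.88 -0.    0.9   0.69] F [ 0.1 -0.3  0.4] w 77.0 g 0.0
syrup_a wrist 0.74 [268. 364.  -1.] [187. 221.]
syrup_a wrist 0.68 [418. 472.   1.] [373.  96.]
syrup_a wrist 0.62 [384. 365.  -1.] [323. 226.]
k [  0   0  33  20 285] [19. 12.] [234.5 488.6 123. ]
k [ 369   42   63   68 1974] [399.  77.] [416.6 468.6 123. ]
k [  85  233   66   56 1771] [122. 258.] [270.6 367.4 123. ]
k [ 298  247   53   57 1400] [324. 273.] [384.7 364.3 123. ]
k [ 175  290   52   82 2137] [204. 339.] [314.8 326.9 123. ]
k [ 417  290   53   83 2217] [439. 339.] [455.3 333.2 123. ]
[-0.0064  0.0015  0.5003] [ 0.0001 -0.0001 -0.0006] rows 3
[ 0.     0.    -0.895] [ 0. -0.  0.] rows 4
[-0.7643  0.1661 -0.    ] [-0.  0.  0.] rows 4
[-0.7643  0.1661 -0.    ] [-0.  0.  0.] rows 4
[-0.7643  0.1661 -0.    ] [-0.  0.  0.] rows 4
[-0.7643  0.1661 -0.    ] [-0.  0. -0.] rows 4
--
```

```bash
(python3 -m jog '0 0 0.12 0 0 0 -1;0 0 0.25 0 0 0 -1;0 0 0.4 0 0 0 -1;0 0 0.5 0 0 0 -1;0 0 0.5 0 0 0 1;0 0 0.5 0 0 0 1;0 0 0.5 0 0 0 1;0 0 0.5 0 0 0 1' && python3 -m jog '0 0 0 0 0 0 1;0 0 0 0 0 0 1;0 0 0 0 0 0 1' && python3 -m jog '0 0 -0.25 0 0 0 1;0 0 -0.5 0 0 0 1;0 0 -0.75 0 0 0 1;0 0 -0.9 0 0 0 1;0 0 -0.9 0 0 0 1' && python3 -m jog '-0.764 0.166 0 0 0 0 1;-0.764 0.166 0 0 0 0 1;-0.764 0.166 0 0 0 0 1;-0.764 0.166 0 0 0 0 1' && python3 -m jog '-0.764 0.166 0 0 0 0 1;-0.764 0.166 0 0 0 0 1;-0.764 0.166 0 0 0 0 1;-0.764 0.166 0 0 0 0 1' && python3 -m jog '-0.764 0.166 0 0 0 0 1;-0.764 0.166 0 0 0 0 1;-0.764 0.166 0 0 0 0 1;-0.764 0.166 0 0 0 0 1' && python3 -m jog '-0.764 0.166 0 0 0 0 1;-0.764 0.166 0 0 0 0 1;-0.764 0.166 0 0 0 0 1;-0.764 0.166 0 0 0 0 1;-0.764 0.166 0 0 0 0 1;-0.764 0.166 0 0 0 0 1')| grep -A4 ee_pos; python3 - <<'E'
from h import *
st()
plan([545,-240,94.5,92.7])
E
```

```text
ee_pos: [383.8, 365.3, 87.3]
orientation: [2.169, 2.273, 0.004]
ft_force: [0.1, 1.0, 0.1]
width: 59.0
grasp_force: 0.0
--
ee_pos: [383.9, 365.4, 87.2]
orientation: [2.169, 2.273, 0.004]
ft_force: [0.6, -1.7, 6.4]
width: 55.8
grasp_force: 30.0
--
ee_pos: [384.7, 366.3, 270.5]
orientation: [2.168, 2.272, 0.013]
ft_force: [0.3, -0.2, -4.2]
width: 55.4
grasp_force: 30.0
--
ee_pos: [422.5, 209.0, 263.8]
orientation: [-2.173, -2.268, 0.008]
ft_force: [0.7, 0.7, -3.7]
width: 55.9
grasp_force: 30.0
--
ee_pos: [463.7, 58.7, 264.4]
orientation: [-2.173, -2.268, 0.004]
ft_force: [-0.6, 1.1, -3.2]
width: 55.7
grasp_force: 30.0
--
ee_pos: [504.7, -92.0, 264.5]
orientation: [-2.173, -2.269, 0.002]
ft_force: [0.1, 0.4, -3.0]
width: 55.6
grasp_force: 30.0
--
ee_pos: [543.6, -237.8, 264.6]
orientation: [-2.166, -2.271, 0.001]
ft_force: [-0.6, 0.5, -3.4]
width: 55.6
grasp_force: 30.0
t 47.3 [ 543.6 -237.8  264.6] xt [-0.05  1.    0.  ] zt [-0.  0. -1.] q [-0.43  0.35  1.68  0.    1.12 -0.48] F [-0.6  0.5 -3.4] w 55.6 g 30.0
[-0.0132  0.0085  0.8505] [-0.0047 -0.0038  0.0005] rows 4
--
```

```bash
(python3 -m jog '-0.012 0.004 0.25 0 0 0 1;-0.012 0.004 0.45 0 0 0 1;-0.012 0.004 0.6 0 0 0 1;-0.012 0.004 0.72 0 0 0 1;-0.012 0.004 0.8 0 0 0 1;-0.012 0.004 0.83 0 0 0 1;-0.012 0.004 0.85 0 0 0 1;-0.012 0.004 0.853 0 0 0 1' && python3 -m jog '0 0 0 0 0 0 -0.6;0 0 0 0 0 0 -0.6;0 0 0 0 0 0 -0.6;0 0 -0.1 0 0 0 -0.6;0 0 -0.3 0 0 0 -0.6;0 0 -0.55 0 0 0 -0.6;0 0 -0.7 0 0 0 0;0 0 -0.7 0 0 0 0')| grep -A4 ee_pos; python3 - <<'E'
from h import *
look("syrup_a"); cap("k",135);snap("side",None); find("syrup_a","side",6);find("mug","side",1);find("icing_a","side",4)
plan([394,-230,230,92.7])
E
```

```text
ee_pos: [545.8, -241.8, 96.0]
orientation: [2.168, 2.273, 0.001]
ft_force: [-0.5, 0.6, -3.5]
width: 55.6
grasp_force: 30.0
--
ee_pos: [548.0, -243.3, 241.2]
orientation: [2.162, 2.266, 0.005]
ft_force: [0.3, -0.5, 0.2]
width: 57.6
grasp_force: 0.0
t 48.9 [ 548.  -243.3  241.2] xt [-0.05  1.   -0.  ] zt [ 0.01 -0.   -1.  ] q [-0.44  0.38  1.69  0.    1.06 -0.48] F [ 0.3 -0.5  0.2] w 57.6 g 0.0
syrup_a wrist 0.92 [ 630. -316.   -1.] [399. 290.]
syrup_a wrist 0.67 [ 543. -241.   -0.] [319. 214.]
syrup_a wrist 0.65 [ 624. -232.    1.] [402. 209.]
k [425 220  49  49 778] [447. 243.] [ 628.  -231.7  130. ]
k [301 232  43  46 534] [323. 254.] [ 545.3 -242.8  130. ]
k [ 236  291   30   80 1167] [253. 338.] [ 498.1 -300.3  130. ]
k [ 377  290   32   81 1275] [390. 338.] [ 597.  -295.3  130. ]
k [ 91 314  88  40 765] [127. 326.] [ 417.1 -306.5  130. ]
k [ 31 339  79  41 523] [ 72. 365.] [ 369.6 -328.8  130. ]
syrup_a side 0.95 [ 631. -231.   13.] [374. 384.]
syrup_a side 0.87 [ 544. -245.    4.] [328. 397.]
syrup_a side 0.74 [ 634. -318.    6.] [384. 432.]
syrup_a side 0.7 [265. 366.   2.] [197. 181.]
syrup_a side 0.47 [ 389. -226.   -3.] [243. 396.]
mug side 0.98 [ 395. -357.    1.] [246. 468.]
icing_a side 0.7 [ 387. -230.    1.] [242. 397.]
icing_a side 0.61 [441.   1.   1.] [269. 293.]
icing_a side 0.53 [380. 243.   0.] [242. 213.]
[ 0.0933 -0.7492  0.0212] [-0.0047 -0.0024 -0.0006] rows 4
--
```

```bash
(python3 -m jog '0.09 -0.75 0.05 0 0 0 0;0.09 -0.75 0.05 0 0 0 0;0.09 -0.75 0.05 0 0 0 0;0.09 -0.75 0.05 0 0 0 0;0.09 -0.75 0.05 0 0 0 0;0.09 -0.75 0.05 0 0 0 0')| grep ee_pos
python3 - <<'E'
from h import *
look("icing_a"); cap("r",128)
st();plan([391,-230,127,92.7])
E
```

```text
ee_pos: [395.7, -231.5, 225.6]
t 49.9 [ 395.7 -231.5  225.6] xt [-0.05  1.   -0.  ] zt [ 0. -0. -1.] q [-0.56  0.2   2.    0.    0.95 -0.6 ] F [ 0.2 -1.1  0. ] w 43.9 g 0.0
icing_a wrist 0.82 [ 396. -228.   -4.] [322. 213.]
r [ 292  225   47   49 1140] [315. 248.] [ 391.7 -228.1  123. ]
t 50.0 [ 395.8 -231.3  225.4] xt [-0.05  1.   -0.  ] zt [ 0. -0. -1.] q [-0.55  0.2   2.    0.    0.95 -0.6 ] F [-0.3 -0.4  0.1] w 44.1 g 0.0
[ 0.0076 -0.024   0.492 ] [0.0009 0.0005 0.0007] rows 2
--
```

```bash
(python3 -m jog '0.015 -0.02 0.1 0 0 0 0;0.015 -0.02 0.25 0 0 0 0;0.015 -0.02 0.4 0 0 0 0;0.015 -0.02 0.487 0 0 0 0;0.015 -0.02 0.487 0 0 0 0;0.015 -0.02 0.487 0 0 0 1;0.015 -0.02 0.487 0 0 0 1;0.015 -0.02 0.487 0 0 0 1';python3 -m jog '0 0 0 0 0 0 1;0 0 0 0 0 0 1')| grep -A4 ee_pos
```

```text
ee_pos: [391.4, -228.6, 129.0]
orientation: [2.167, 2.271, 0.001]
ft_force: [0.5, -0.3, -0.1]
width: 26.9
grasp_force: 30.0
--
ee_pos: [391.5, -228.7, 129.0]
orientation: [2.167, 2.271, 0.001]
ft_force: [0.9, 1.5, 5.5]
width: 27.2
grasp_force: 30.0
```

```bash
(python3 -m jog '0 0 -0.03 0 0 0 1;0 0 -0.05 0 0 0 1;0 0 -0.065 0 0 0 1;0 0 -0.075 0 0 0 1;0 0 -0.075 0 0 0 1';python3 -m jog '0 0 0 0 0 0 -1;0 0 0 0 0 0 -1;0 0 0 0 0 0 -1;0 0 -0.1 0 0 0 -1;0 0 -0.22 0 0 0 -1;0 0 -0.22 0 0 0 -1;0 0 -0.22 0 0 0 -1;0 0 -0.22 0 0 0 -1')| grep -A4 ee_pos; python3 - <<'E'
from h import *
look("icing_a"); cap("r",141)
im=snap("wrist","w6.png",(220,150,420,400),2); st();plan([391.5,-228.6,86,92.7],[391.5,-228.6,265,92.7],[586-40,273-40,265,95.9])
E
```

```text
ee_pos: [390.2, -228.0, 143.0]
orientation: [-2.168, -2.272, 0.0]
ft_force: [-0.4, -0.0, -3.1]
width: 27.2
grasp_force: 30.0
--
ee_pos: [390.0, -227.9, 186.3]
orientation: [-2.168, -2.272, 0.0]
ft_force: [-0.4, 0.4, -0.3]
width: 86.4
grasp_force: 0.0
t 52.3 [ 390.  -227.9  186.3] xt [-0.05  1.    0.  ] zt [-0.  0. -1.] q [-0.56  0.25  2.04 -0.    0.85 -0.6 ] F [-0.4  0.4 -0.3] w 86.4 g 0.0
icing_a wrist 0.67 [ 394. -229.   -0.] [326. 228.]
r [ 293  251   59   63 2539] [322. 283.] [ 390.3 -227.7  136. ]
t 52.5 [ 390.1 -227.9  186.3] xt [-0.05  1.    0.  ] zt [-0.  0. -1.] q [-0.56  0.25  2.04 -0.    0.85 -0.6 ] F [ 0.5 -0.1 -0.6] w 87.7 g 0.0
[-0.0041  0.0075  0.5015] [-0.0023 -0.0016 -0.0005] rows 3
[-0.     0.    -0.895] [0. 0. 0.] rows 4
[0.7563 0.2935 0.    ] [-0.     -0.     -0.0356] rows 4
[0.7508 0.3075 0.    ] [-0.     -0.     -0.0356] rows 4
[0.7449 0.3214 0.    ] [-0.     -0.     -0.0356] rows 4
--
```

View pics/w6.png

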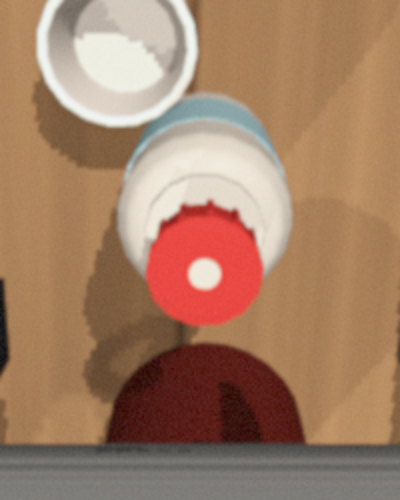

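```bash
(python3 -m jog '0 0.003 0.12 0 0 0 -1;0 0.003 0.25 0 0 0 -1;0 0.003 0.4 0 0 0 -1;0 0.003 0.5 0 0 0 -1;0 0.003 0.5 0 0 0 -1;0 0.003 0.5 0 0 0 1;0 0.003 0.5 0 0 0 1;0 0.003 0.5 0 0 0 1' && python3 -m jog '0 0 0 0 0 0 1;0 0 0 0 0 0 1;0 0 0 0 0 0 1;0 0 0 0 0 0 1' && python3 -m jog '0 0 -0.25 0 0 0 1;0 0 -0.5 0 0 0 1;0 0 -0.75 0 0 0 1;0 0 -0.9 0 0 0 1;0 0 -0.9 0 0 0 1' && python3 -m jog '0.7475 0.443 0 0 0 0 1;0.7475 0.443 0 0 0 0 1;0.7475 0.443 0 0 0 0 1;0.7475 0.443 0 0 0 0 1' && python3 -m jog '0.7475 0.443 0 0 0 0 1;0.7475 0.443 0 0 0 0 1;0.7475 0.443 0 0 0 0 1;0.7475 0.443 0 0 0 0 1' && python3 -m jog '0.7475 0.443 0 0 0 0 1;0.7475 0.443 0 0 0 0 1;0.7475 0.443 0 0 0 0 1;0.7475 0.443 0 0 0 0 1;0.7475 0.443 0 0 0 0 1;0.7475 0.443 0 0 0 0 1')| grep -A4 ee_pos; python3 - <<'E'
from h import *
st();get_image("wrist");find("slab","wrist",1);rect("slab",15,"wrist")
plan([636,232,103,92.7])
E
```

```text
ee_pos: [391.8, -228.6, 88.1]
orientation: [2.167, 2.271, 0.001]
ft_force: [-0.1, -0.3, 0.3]
width: 67.7
grasp_force: 0.0
--
ee_pos: [391.3, -228.4, 87.7]
orientation: [2.168, 2.272, 0.0]
ft_force: [-2.2, 0.3, 7.0]
width: 55.4
grasp_force: 30.0
--
ee_pos: [393.0, -229.3, 271.1]
orientation: [2.163, 2.267, 0.003]
ft_force: [-0.4, -0.2, -2.8]
width: 55.6
grasp_force: 29.9
--
ee_pos: [472.7, -71.6, 265.1]
orientation: [-2.165, -2.273, 0.001]
ft_force: [-0.2, -0.5, -3.2]
width: 55.7
grasp_force: 30.0
--
ee_pos: [554.5, 82.2, 264.7]
orientation: [-2.165, -2.274, 0.002]
ft_force: [0.3, -1.0, -3.2]
width: 55.6
grasp_force: 30.0
--
ee_pos: [634.2, 232.2, 264.1]
orientation: [-2.166, -2.273, 0.007]
ft_force: [-0.0, 0.1, -2.8]
width: 55.6
grasp_force: 30.0
t 55.6 [634.2 232.2 264.1] xt [-0.05  1.   -0.  ] zt [-0. -0. -1.] q [ 0.33  0.48  1.49 -0.    1.18  0.29] F [-0.   0.1 -2.8] w 55.6 g 30.0
slab wrist 0.7 [590. 274.   5.] [280. 167.]
slab 0.67 [589. 273.] [190. 189.] 5.4
[0.0051 0.0081 0.8148] [-0.0038  0.0014 -0.0025] rows 4
--
```

```bash
(python3 -m jog '0.003 0.006 0.25 0 0 0 1;0.003 0.006 0.45 0 0 0 1;0.003 0.006 0.6 0 0 0 1;0.003 0.006 0.7 0 0 0 1;0.003 0.006 0.76 0 0 0 1;0.003 0.006 0.79 0 0 0 1;0.003 0.006 0.803 0 0 0 1;0.003 0.006 0.803 0 0 0 1' && python3 -m jog '0 0 0 0 0 0 -0.6;0 0 0 0 0 0 -0.6;0 0 0 0 0 0 -0.6;0 0 0 0 0 0 -0.6;0 0 -0.1 0 0 0 -0.6;0 0 -0.3 0 0 0 -0.6;0 0 -0.55 0 0 0 0;0 0 -0.7 0 0 0 0')| grep -A4 ee_pos; python3 - <<'E'
from h import *
look("icing_a"); cap("r",156);snap("side",None); find("icing_a","side",4)
st();plan([441,2,226,92.7])
E
```

```text
ee_pos: [637.3, 232.9, 107.3]
orientation: [2.169, 2.272, 0.002]
ft_force: [0.4, 0.1, -3.2]
width: 55.7
grasp_force: 30.0
--
ee_pos: [637.9, 233.4, 250.5]
orientation: [2.167, 2.271, 0.006]
ft_force: [0.5, 0.9, -0.2]
width: 58.0
grasp_force: 0.0
t 57.4 [637.9 233.4 250.5] xt [-0.05  1.    0.  ] zt [ 0.  0. -1.] q [ 0.33  0.49  1.49 -0.    1.15  0.29] F [ 0.5  0.9 -0.2] w 58.0 g 0.0
icing_a wrist 0.91 [387. 243.   1.] [ 67. 194.]
icing_a wrist 0.57 [642. 231.  15.] [322. 219.]
r [ 293  236   47   49 1564] [316. 261.] [635.4 230.6 151. ]
r [330 414  12  49 579] [336. 438.] [655.8  93.9 151. ]
icing_a side 0.9 [632. 230.  14.] [347. 206.]
icing_a side 0.79 [439.  -0.  -2.] [268. 294.]
icing_a side 0.66 [380. 244.  -2.] [242. 214.]
t 57.6 [636.2 232.8 245.7] xt [-0.05  1.   -0.  ] zt [-0. -0. -1.] q [ 0.33  0.49  1.5  -0.    1.15  0.29] F [-0.2 -0.2 -0.3] w 44.3 g 0.0
[-0.5535 -0.5145  0.05  ] [-0.0009  0.0003 -0.0002] rows 4
[-0.5534 -0.5145  0.0497] [-0.0009  0.0003 -0.0002] rows 4
--
```

```bash
(python3 -m jog '-0.553 -0.514 0.05 0 0 0 0;-0.553 -0.514 0.05 0 0 0 0;-0.553 -0.514 0.05 0 0 0 0;-0.553 -0.514 0.05 0 0 0 0' && python3 -m jog '-0.553 -0.514 0.05 0 0 0 0;-0.553 -0.514 0.05 0 0 0 0;-0.553 -0.514 0.05 0 0 0 0;-0.553 -0.514 0.05 0 0 0 0;-0.553 -0.514 0.05 0 0 0 0')| grep ee_pos
python3 - <<'E'
from h import *
look("icing_a"); cap("r",128)
st();plan([441,2,128,92.7])
E
```

```text
ee_pos: [533.2, 114.0, 233.3]
ee_pos: [441.2, 1.9, 225.7]
t 58.5 [441.2   1.9 225.7] xt [-0.04  1.    0.  ] zt [-0.  0. -1.] q [-0.02  0.17  2.03  0.    0.94 -0.07] F [-0.  -0.3  0.2] w 43.6 g 0.0
icing_a wrist 0.8 [446.   2.  -3.] [325. 219.]
r [ 297  232   46   49 1127] [320. 255.] [441.8   1.4 123. ]
t 58.6 [442.8   3.1 226.2] xt [-0.05  1.    0.  ] zt [ 0.  0. -1.] q [-0.02  0.17  2.03  0.    0.94 -0.07] F [ 0.7 -0.2 -0.5] w 44.0 g 0.0
[-0.005  -0.0096  0.4912] [ 0.0005 -0.0003  0.001 ] rows 2
--
```

```bash
(python3 -m jog '-0.005 -0.005 0.1 0 0 0 0;-0.005 -0.005 0.25 0 0 0 0;-0.005 -0.005 0.4 0 0 0 0;-0.005 -0.005 0.489 0 0 0 0;-0.005 -0.005 0.489 0 0 0 0;-0.005 -0.005 0.489 0 0 0 1;-0.005 -0.005 0.489 0 0 0 1;-0.005 -0.005 0.489 0 0 0 1';python3 -m jog '0 0 0 0 0 0 1;0 0 0 0 0 0 1';python3 -m jog '0 0 -0.03 0 0 0 1;0 0 -0.05 0 0 0 1;0 0 -0.065 0 0 0 1;0 0 -0.075 0 0 0 1;0 0 -0.075 0 0 0 1';python3 -m jog '0 0 0 0 0 0 -1;0 0 0 0 0 0 -1;0 0 0 0 0 0 -1;0 0 -0.1 0 0 0 -1;0 0 -0.22 0 0 0 -1;0 0 -0.22 0 0 0 -1;0 0 -0.22 0 0 0 -1;0 0 -0.22 0 0 0 -1')| grep -A4 ee_pos; python3 - <<'E'
from h import *
look("icing_a"); cap("r",141)
st();plan([442,2,86,92.7],[442,2,265,92.7],[629,322,265,92.7])
E
```

```text
ee_pos: [441.8, 1.5, 129.6]
orientation: [2.167, 2.272, 0.002]
ft_force: [1.3, 1.0, -0.5]
width: 27.3
grasp_force: 30.0
--
ee_pos: [441.8, 1.4, 129.6]
orientation: [2.168, 2.271, 0.003]
ft_force: [0.8, 2.1, 5.7]
width: 27.4
grasp_force: 30.0
--
ee_pos: [440.2, 1.3, 143.5]
orientation: [-2.168, -2.272, 0.001]
ft_force: [0.0, -0.3, -5.0]
width: 27.5
grasp_force: 30.0
--
ee_pos: [440.3, 1.4, 186.9]
orientation: [-2.168, -2.272, 0.001]
ft_force: [-0.5, -0.6, -0.5]
width: 86.8
grasp_force: 0.0
t 61.0 [440.3   1.4 186.9] xt [-0.05  1.    0.  ] zt [-0.  0. -1.] q [-0.02  0.23  2.07 -0.    0.84 -0.07] F [-0.5 -0.6 -0.5] w 86.8 g 0.0
r [ 292  251   58   62 2499] [320. 282.] [439.8   1.5 136. ]
t 61.1 [440.3   1.4 186.8] xt [-0.05  1.    0.  ] zt [-0.  0. -1.] q [-0.02  0.23  2.07 -0.    0.84 -0.07] F [-0.1  0.5 -0.1] w 87.5 g 0.0
[0.0027 0.0096 0.5041] [-0.003  -0.0002 -0.0005] rows 3
[ 0.     0.    -0.895] [ 0. -0.  0.] rows 4
[0.7771 0.5047 0.    ] [-0. -0.  0.] rows 4
[0.7771 0.5047 0.    ] [-0. -0.  0.] rows 4
--
```

```bash
(python3 -m jog '0 0.001 0.12 0 0 0 -1;0 0.001 0.25 0 0 0 -1;0 0.001 0.4 0 0 0 -1;0 0.001 0.502 0 0 0 -1;0 0.001 0.502 0 0 0 -1;0 0.001 0.502 0 0 0 1;0 0.001 0.502 0 0 0 1;0 0.001 0.502 0 0 0 1' && python3 -m jog '0 0 0 0 0 0 1;0 0 0 0 0 0 1;0 0 0 0 0 0 1;0 0 0 0 0 0 1' && python3 -m jog '0 0 -0.25 0 0 0 1;0 0 -0.5 0 0 0 1;0 0 -0.75 0 0 0 1;0 0 -0.9 0 0 0 1;0 0 -0.9 0 0 0 1' && python3 -m jog '0.779 0.507 0 0 0 0 1;0.779 0.507 0 0 0 0 1;0.779 0.507 0 0 0 0 1;0.779 0.507 0 0 0 0 1;0.779 0.507 0 0 0 0 1' && python3 -m jog '0.779 0.507 0 0 0 0 1;0.779 0.507 0 0 0 0 1;0.779 0.507 0 0 0 0 1;0.779 0.507 0 0 0 0 1;0.779 0.507 0 0 0 0 1;0.779 0.507 0 0 0 0 1;0.779 0.507 0 0 0 0 1')| grep -A4 ee_pos; python3 - <<'E'
from h import *
st();get_image("wrist");find("slab","wrist",1);find("icing_a","wrist",3)
plan([629,322,104,92.7])
E
```

```text
ee_pos: [441.8, 1.3, 88.2]
orientation: [2.168, 2.272, 0.002]
ft_force: [-0.5, 0.9, 0.1]
width: 67.5
grasp_force: 0.0
--
ee_pos: [440.9, 1.3, 87.8]
orientation: [2.169, 2.273, 0.0]
ft_force: [-3.0, -0.2, 7.8]
width: 55.6
grasp_force: 30.0
--
ee_pos: [443.3, 1.3, 271.2]
orientation: [2.164, 2.268, 0.009]
ft_force: [0.6, 0.1, -4.4]
width: 55.5
grasp_force: 29.9
--
ee_pos: [536.0, 165.1, 264.6]
orientation: [-2.164, -2.275, 0.001]
ft_force: [0.2, -0.7, -5.0]
width: 55.6
grasp_force: 30.0
--
ee_pos: [627.7, 320.5, 265.3]
orientation: [-2.169, -2.271, 0.006]
ft_force: [-0.5, -0.8, -4.6]
width: 55.2
grasp_force: 30.0
t 64.0 [627.7 320.5 265.3] xt [-0.05  1.   -0.  ] zt [-0. -0. -1.] q [ 0.46  0.52  1.41 -0.    1.21  0.41] F [-0.5 -0.8 -4.6] w 55.2 g 30.0
slab wrist 0.74 [587. 277.   2.] [282. 249.]
icing_a wrist 0.83 [631. 318. 175.] [326. 263.]
icing_a wrist 0.78 [388. 241.  -2.] [102. 272.]
icing_a wrist 0.32 [673.   0.  -2.] [345. 459.]
[0.0063 0.0032 0.815 ] [-0.0014  0.0009 -0.0026] rows 4
--
```

```bash
(python3 -m jog '0.006 0.003 0.25 0 0 0 1;0.006 0.003 0.45 0 0 0 1;0.006 0.003 0.6 0 0 0 1;0.006 0.003 0.7 0 0 0 1;0.006 0.003 0.76 0 0 0 1;0.006 0.003 0.8 0 0 0 1;0.006 0.003 0.815 0 0 0 1;0.006 0.003 0.815 0 0 0 1' && python3 -m jog '0 0 0 0 0 0 -0.6;0 0 0 0 0 0 -0.6;0 0 0 0 0 0 -0.6;0 0 0 0 0 0 -0.6;0 0 -0.1 0 0 0 -0.6;0 0 -0.3 0 0 0 -0.6;0 0 -0.55 0 0 0 0;0 0 -0.7 0 0 0 0')| grep -A4 ee_pos; python3 - <<'E'
from h import *
look("icing_a"); cap("r",156);snap("side",None); find("icing_a","side",4)
st();plan([383,242,226,92.7])
E
```

```text
ee_pos: [630.0, 323.4, 104.9]
orientation: [2.169, 2.272, 0.002]
ft_force: [0.2, 0.8, -5.0]
width: 55.4
grasp_force: 30.0
--
ee_pos: [630.7, 323.9, 248.5]
orientation: [2.168, 2.272, 0.007]
ft_force: [-0.2, -0.1, 1.2]
width: 57.2
grasp_force: 0.0
t 65.8 [630.7 323.9 248.5] xt [-0.05  1.    0.  ] zt [ 0.  0. -1.] q [0.46 0.54 1.42 0.   1.18 0.41] F [-0.2 -0.1  1.2] w 57.2 g 0.0
icing_a wrist 0.72 [641. 230.  14.] [324. 306.]
icing_a wrist 0.66 [389. 241.  -0.] [ 86. 282.]
icing_a wrist 0.6 [635. 321.  14.] [322. 220.]
r [ 294  241   46   49 1560] [317. 265.] [628.6 318.5 151. ]
r [ 324  414   29   49 1125] [338. 440.] [650.2 186.3 151. ]
icing_a side 0.75 [381. 241.  -0.] [242. 214.]
icing_a side 0.61 [628. 319.  13.] [341. 182.]
icing_a side 0.56 [635. 232.  16.] [347. 205.]
t 66.0 [629.  323.1 243.6] xt [-0.05  1.   -0.  ] zt [-0. -0. -1.] q [ 0.46  0.54  1.43 -0.    1.18  0.41] F [ 0.6 -0.3 -1.2] w 44.7 g 0.0
[-0.1737 -0.6237  0.0445] [-0.0009  0.0004 -0.0002] rows 3
[-0.1736 -0.6238  0.0442] [-0.0009  0.0004 -0.0002] rows 3
--
```

```bash
(python3 -m jog '-0.174 -0.624 0.044 0 0 0 0;-0.174 -0.624 0.044 0 0 0 0;-0.174 -0.624 0.044 0 0 0 0' && python3 -m jog '-0.174 -0.624 0.044 0 0 0 0;-0.174 -0.624 0.044 0 0 0 0;-0.174 -0.624 0.044 0 0 0 0;-0.174 -0.624 0.044 0 0 0 0;-0.174 -0.624 0.044 0 0 0 0')| grep ee_pos
python3 - <<'E'
from h import *
look("icing_a"); cap("r",128)
st();plan([383,241,128,92.7])
E
```

```text
ee_pos: [502.1, 280.8, 232.5]
ee_pos: [383.1, 242.0, 225.9]
t 66.8 [383.1 242.  225.9] xt [-0.05  1.   -0.  ] zt [-0. -0. -1.] q [ 0.54  0.19  2.01 -0.    0.95  0.49] F [ 0.3 -0.6 -0.7] w 43.7 g 0.0
icing_a wrist 0.93 [639. 319.  15.] [616. 148.]
icing_a wrist 0.82 [385. 241.  -1.] [322. 220.]
r [ 296  233   46   49 1108] [319. 256.] [382.9 240.2 123. ]
t 67.0 [384.6 242.6 226.4] xt [-0.05  1.    0.  ] zt [ 0.  0. -1.] q [ 0.54  0.19  2.01 -0.    0.95  0.49] F [-0.9 -0.5  0.2] w 43.7 g 0.0
[-0.0076 -0.0083  0.4918] [ 0.0003 -0.0001 -0.001 ] rows 2
--
```

```bash
(python3 -m jog '-0.009 -0.006 0.1 0 0 0 0;-0.009 -0.006 0.25 0 0 0 0;-0.009 -0.006 0.4 0 0 0 0;-0.009 -0.006 0.489 0 0 0 0;-0.009 -0.006 0.489 0 0 0 0;-0.009 -0.006 0.489 0 0 0 1;-0.009 -0.006 0.489 0 0 0 1;-0.009 -0.006 0.489 0 0 0 1';python3 -m jog '0 0 0 0 0 0 1;0 0 0 0 0 0 1';python3 -m jog '0 0 -0.03 0 0 0 1;0 0 -0.05 0 0 0 1;0 0 -0.065 0 0 0 1;0 0 -0.075 0 0 0 1;0 0 -0.075 0 0 0 1';python3 -m jog '0 0 0 0 0 0 -1;0 0 0 0 0 0 -1;0 0 0 0 0 0 -1;0 0 -0.1 0 0 0 -1;0 0 -0.22 0 0 0 -1;0 0 -0.22 0 0 0 -1;0 0 -0.22 0 0 0 -1;0 0 -0.22 0 0 0 -1')| grep -A4 ee_pos; python3 - <<'E'
from h import *
look("icing_a"); cap("r",141)
st();plan([383,241,86,92.7],[383,241,265,92.7],[548,223,265,92.7])
E
```

```text
ee_pos: [383.0, 240.6, 129.7]
orientation: [2.169, 2.272, 0.003]
ft_force: [-1.6, 0.3, -0.2]
width: 27.2
grasp_force: 30.0
--
ee_pos: [382.8, 240.7, 129.6]
orientation: [2.168, 2.273, 0.003]
ft_force: [-1.3, 1.4, 6.0]
width: 27.5
grasp_force: 30.0
--
ee_pos: [382.0, 240.0, 143.7]
orientation: [-2.169, -2.273, 0.001]
ft_force: [1.4, 0.3, -4.6]
width: 27.3
grasp_force: 30.0
--
ee_pos: [381.9, 240.0, 187.1]
orientation: [-2.169, -2.273, 0.002]
ft_force: [0.0, -0.3, -0.3]
width: 86.4
grasp_force: 0.0
t 69.2 [381.9 240.  187.1] xt [-0.05  1.   -0.  ] zt [-0. -0. -1.] q [ 0.53  0.25  2.04 -0.    0.85  0.49] F [ 0.  -0.3 -0.3] w 86.4 g 0.0
icing_a wrist 0.91 [384. 240.  -1.] [325. 226.]
icing_a wrist 0.57 [638. 230.  12.] [624. 255.]
r [ 291  251   58   62 2481] [320. 282.] [380.9 240.  136. ]
t 69.4 [381.9 240.  187. ] xt [-0.05  1.   -0.  ] zt [-0. -0. -1.] q [ 0.53  0.25  2.04 -0.    0.85  0.49] F [ 0.1  0.1 -1.1] w 87.7 g 0.0
[0.0052 0.0065 0.505 ] [-0.0027  0.0015 -0.0004] rows 3
[-0.     0.    -0.895] [0. 0. 0.] rows 4
[-0.1288  0.8198 -0.    ] [-0. -0.  0.] rows 4
--
```

```bash
(python3 -m jog '0 0 0.12 0 0 0 -1;0 0 0.25 0 0 0 -1;0 0 0.4 0 0 0 -1;0 0 0.503 0 0 0 -1;0 0 0.503 0 0 0 -1;0 0 0.503 0 0 0 1;0 0 0.503 0 0 0 1;0 0 0.503 0 0 0 1' && python3 -m jog '0 0 0 0 0 0 1;0 0 0 0 0 0 1;0 0 0 0 0 0 1;0 0 0 0 0 0 1' && python3 -m jog '0 0 -0.25 0 0 0 1;0 0 -0.5 0 0 0 1;0 0 -0.75 0 0 0 1;0 0 -0.9 0 0 0 1;0 0 -0.9 0 0 0 1' && python3 -m jog '-0.125 0.823 0 0 0 0 1;-0.125 0.823 0 0 0 0 1;-0.125 0.823 0 0 0 0 1;-0.125 0.823 0 0 0 0 1;-0.125 0.823 0 0 0 0 1;-0.125 0.823 0 0 0 0 1;-0.125 0.823 0 0 0 0 1')| grep -A4 ee_pos; python3 - <<'E'
from h import *
st()
plan([547,224,104,92.7])
E
```

```text
ee_pos: [383.0, 240.7, 88.2]
orientation: [2.168, 2.272, 0.003]
ft_force: [0.3, -0.7, 0.4]
width: 67.1
grasp_force: 0.0
--
ee_pos: [382.3, 240.4, 87.9]
orientation: [-2.169, -2.273, -0.001]
ft_force: [-3.3, 0.3, 7.6]
width: 55.4
grasp_force: 30.0
--
ee_pos: [384.3, 241.4, 271.2]
orientation: [2.167, 2.271, 0.013]
ft_force: [0.9, -0.2, -4.5]
width: 55.6
grasp_force: 29.9
--
ee_pos: [546.0, 222.9, 265.8]
orientation: [-2.167, -2.272, 0.004]
ft_force: [0.2, 0.9, -4.0]
width: 55.5
grasp_force: 29.9
t 71.8 [546.  222.9 265.8] xt [-0.05  1.   -0.  ] zt [-0. -0. -1.] q [0.37 0.34 1.68 0.   1.12 0.32] F [ 0.2  0.9 -4. ] w 55.5 g 29.9
[0.0062 0.0076 0.8088] [-0.0058  0.0016  0.0004] rows 4
--
```

```bash
(python3 -m jog '0.004 0.002 0.25 0 0 0 1;0.004 0.002 0.45 0 0 0 1;0.004 0.002 0.6 0 0 0 1;0.004 0.002 0.7 0 0 0 1;0.004 0.002 0.76 0 0 0 1;0.004 0.002 0.8 0 0 0 1;0.004 0.002 0.811 0 0 0 1;0.004 0.002 0.811 0 0 0 1' && python3 -m jog '0 0 0 0 0 0 -0.6;0 0 0 0 0 0 -0.6;0 0 0 0 0 0 -0.6;0 0 0 0 0 0 -0.6;0 0 -0.1 0 0 0 -0.6;0 0 -0.3 0 0 0 -0.6;0 0 -0.55 0 0 0 -0.6;0 0 -0.8 0 0 0 -0.6' && python3 -m jog '0 -0.9 -0.3 0 0 0 -0.6;0 -0.9 -0.3 0 0 0 -0.6;0 -0.9 -0.3 0 0 0 -0.6;0 -0.9 -0.3 0 0 0 -0.6;0 -0.9 -0.3 0 0 0 -0.6;0 -0.9 -0.3 0 0 0 -0.6')| grep -A4 ee_pos; python3 - <<'E'
from h import *
st();t=snap("top","t9.png"); find("mug","top",1);find("brush_tip","top",1)
s=snap("side","s9.png"); find("icing_a","side",4);find("syrup_a","side",5)
E
```

```text
ee_pos: [548.6, 224.1, 105.7]
orientation: [2.168, 2.273, 0.002]
ft_force: [-0.8, -0.8, -4.7]
width: 55.8
grasp_force: 29.9
--
ee_pos: [547.9, 223.6, 266.6]
orientation: [-2.169, -2.272, 0.001]
ft_force: [0.2, 0.9, -0.1]
width: 70.4
grasp_force: 0.0
--
ee_pos: [368.6, 215.7, 325.9]
orientation: [2.167, 2.273, 0.004]
ft_force: [0.2, 0.2, 0.1]
width: 70.3
grasp_force: 0.0
t 74.0 [368.6 215.7 325.9] xt [-0.05  1.    0.  ] zt [ 0.  0. -1.] q [ 0.5   0.01  1.95 -0.    1.18  0.45] F [0.2 0.2 0.1] w 70.3 g 0.0
mug top 0.67 [ 392. -359.    1.] [487. 289.]
brush_tip top 0.66 [661. 105.  13.] [307. 187.]
icing_a side 0.81 [547. 225.  13.] [311. 210.]
icing_a side 0.72 [633. 230.  14.] [347. 206.]
icing_a side 0.71 [628. 318.  13.] [341. 182.]
syrup_a side 0.92 [ 629. -232.   10.] [373. 385.]
syrup_a side 0.87 [414. 472.   2.] [256. 151.]
syrup_a side 0.77 [ 634. -322.    5.] [384. 434.]
syrup_a side 0.73 [263. 366.  -0.] [197. 182.]
syrup_a side 0.69 [ 543. -244.    4.] [327. 397.]
```

View pics/t9.png

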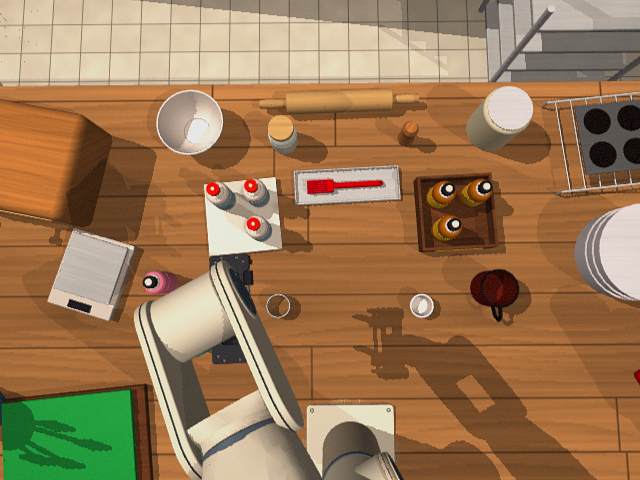

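View pics/s9.png

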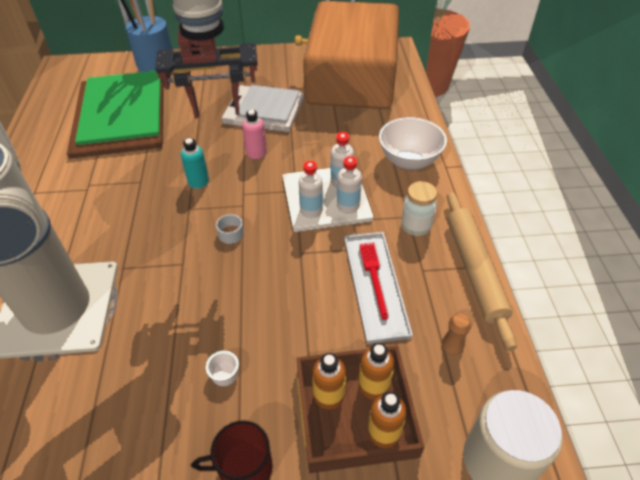

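Top picture: three amber bottles stand in the crate, around (455,205). Three white bottles are on the slab, around (235,205). The brush is in the tray at (345,185) and the mug is upright at (495,290). I'll check the caps close up.

```bash
python3 -c "
import cv2,numpy as np
im=cv2.imread('pics/s9.png'); a=im[340:450,300:420]; b=im[120:230,280:400]
cv2.imwrite('pics/c9.png',cv2.resize(np.hstack([a,b]),None,fx=3.3,fy=3.3,interpolation=cv2.INTER_CUBIC))"
```

```text
(no output)
```

View pics/c9.png

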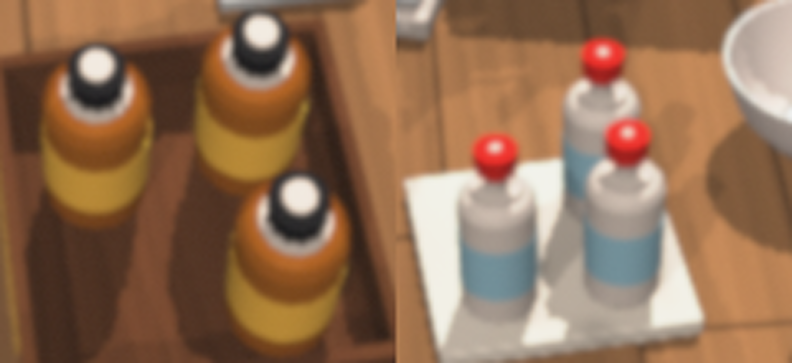

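The crop shows the black caps seated on their collars (shut) with the nozzles exposed. The red caps are raised, with white stem showing below. I'm handing the job in.

```bash
python3 -c "
from workcell import *
print(close_job())"
```

```text
the job is handed in; nothing more can be done
None
```

I handed the job in at about 74 s: the brush is rinsed and flat in the tray, the three syrup bottles are shut in the crate, the three icing bottles stand open on the slab, and the mug is upright; the hand-in returned no score.

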